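Pack the graduated canisters into the stall carrier and wedge them tight

TASK

Pack the four canisters into the wooden market-stall carrier that stands on the steel tray: upright in one row between the rails, the largest against the tall headboard and stepping down in size to the smallest at the low end. Then push the wooden wedge, thin end first, into the gap between the smallest canister and the slanted end block until the whole row is locked tight with no gaps, and let go. Do not tip a canister, and leave the spoon tin, the cup and the glass where they are.

Things in the scene. Friction and masses are not known exactly. Their poses are not given: they have to be found in the camera images.
- canister_xl: The largest of four closed canisters of one set: blue-green enamelled steel box, wooden lid fixed on, blank label on its -x face. 54 mm wide along its y, 62 mm deep along its x (all four are), 104 mm tall. Origin: centre of its underside, z up. Weighs about 200 g; grip it from above across the 62 mm depth, in its upper half, below the lid.
- canister_l: The second largest of four closed canisters of one set: blue-green enamelled steel box, wooden lid fixed on, blank label on its -x face. 46 mm wide along its y, 62 mm deep along its x (all four are), 88 mm tall. Origin: centre of its underside, z up. Weighs about 160 g; grip it from above across the 62 mm depth, in its upper half, below the lid.
- canister_m: The second smallest of four closed canisters of one set: blue-green enamelled steel box, wooden lid fixed on, blank label on its -x face. 38 mm wide along its y, 62 mm deep along its x (all four are), 72 mm tall. Origin: centre of its underside, z up. Weighs about 120 g; grip it from above across the 62 mm depth, in its upper half, below the lid.
- canister_s: The smallest of four closed canisters of one set: blue-green enamelled steel box, wooden lid fixed on, blank label on its -x face. 30 mm wide along its y, 62 mm deep along its x (all four are), 56 mm tall. Origin: centre of its underside, z up. Weighs about 90 g; grip it from above across the 62 mm depth, in its upper half, below the lid.
- wedge: Loose dark wooden wedge lying flat, 100 g: 90 mm long (its x), 36 tall, in plan 40 mm thick at its -x end, 20 at its +x (thin) end. Grip: a pale upright dowel 18 mm across, its top 78 mm above the underside. Origin: underside, below the dowel, halfway along, where it is 30 thick. Its +y side is straight (y = 15 mm, parallel to x); its -y side slants (y = -15 mm + 0.22 x).
- carrier: Fixed pale wooden carrier on the steel tray; origin in its underside, z up. Floor 96 (x) by 234 mm (y), top at z = 28. Tall headboard with hand slot at +y: top z = 142, inner face y = 100. Rails along y: top z = 40, inner faces x = -39 and 39. Low end block at -y: top z = 64, inner face slants like the wedge, y = -95.4 + 0.22 x; the bay before it is open at front (-x), back and top. All mm.
- wedge_seat (a point): Where the wedge's origin comes to lie when the row is tight (canisters closed up from y = 100 to -68 mm of the carrier): carrier x -12, y -83, z 28 mm, axes as the carrier's. The wedge goes in thin end (+x) first, sliding along the block's face, i.e. along (1, 0.22) in x, y. Closing small gaps takes up to 10 N of push, 20 N drives it tight; it stays by friction.
- spoon_tin: Bystander: grey round tin with wooden stirrers, 67 mm across, 142 mm tall; origin at the centre of its underside.
- coffee_cup: Bystander: white porcelain cup of coffee, 73 mm across, 61 mm tall; origin at the centre of its underside.
- water_glass: Bystander: glass of water, 75 mm across, 111 mm tall; origin at the centre of its underside.

How it is judged:
By the outcome, as a careful person would: the job done as asked, in the order asked, and still so for the second after the job is handed in, with the robot touching nothing.
It also fails if it takes over 112 s, if anything falls off the work surface, if the arm or the gripper's body presses on something with over 40 N, if the wrist force passes 120 N, or if a joint passes its speed limit or range.

ROBOT

A 6-joint arm with a two-finger parallel gripper is mounted at the origin on a cart in front of the work surface, level with it; the furniture and walls round the work are solid. World frame = base frame: x ahead of the robot, y to its left, z up, the work surface at z = 0. Lengths are in m, angles in rad, forces in N, time in s.
With the tool pointing down it reaches from about 0.325 to 0.9 m from the base axis. Payload 3.5 kg.
Tool frame: the origin (TCP) lies between the finger pads; the fingertips stand 25 mm ahead of it and the grasp point (between the pads) lies 6 mm ahead of it (r.tip_reach is the distance from the TCP to the fingertips, in m); z points along the fingers, y is the line along which they close (so a half turn about z gives the same grasp; the last joint's range is limited). The gripper opens to 85 mm and grips with 20 to 120 N. Pads are 22 mm wide; open, the fingers measure 114 mm over their backs; the gripper's body (76 mm by 85 mm) begins 54 mm behind the grasp point. The pads swing forward as they close: fully open they stand 13 mm farther back than shut.
Start: joints at [-1.226, 0.276, -0.026, 1.268, 0, 1.467], TCP at [0.271, -0.563, 0.22] pointing down, gripper open.
Joint ranges: [-3.12, 3.12], [-0.85, 1.88], [-1.08, 1.24], [-1.95, 2.15], [-1.57, 1.53], [-3.14, 3.14]. Speed limits (rad/s): [2.57, 2.57, 3.14, 3.14, 3.14, 3.14].

INTERFACE

Orientations are given as a unit quaternion [w, x, y, z].
In Python, from workcell import readout, vision, workorder, r gives the robot as it stands.
- The arm moves only by the tool play_rows, never from a script. Its argument "deltas" is a list of rows, each an object of numbers: "tx", "ty", "tz": the shift along the tool's x, y, z in m; "turn": the turn about the tool's z in degrees; "fingers": the finger opening in m, from 0 to 0.0854. In form: [{"tx": .., "ty": .., "tz": .., "turn": .., "fingers": ..}, ...]. A call has 1 to 20 rows; each row is the pose to reach, as a shift and turn from the pose commanded when the call began, along the tool's axes at that moment; what a row does not reach only later rows make up. A row lasts 1/10 s, in which the tool goes at most 50 mm and 8.59 degrees, less where a joint would pass 70% of its speed; a pose out of reach is approached as far as the arm can. A call with a gripper value outside its range is refused whole. The fingers move at their own pace and stop on an object; "newtons" is the grip in N (left out, the last holds). Time passes only in rows, so rows that repeat a pose let the fingers close. It gives the time, the measured TCP pose, the force, the opening and the grip force at its end, in the units of the state.
- readout.read_state(): the state, without advancing time (a new reading comes with each control period).
- vision.camera(name): name is "side" or "top"; returns a dict with "pixels" (480x640x3 uint8, blue, green, red), "z_map" (480x640 float32, m along the optical axis (not along the pixel's ray), 0 where there is no reading), "intrinsics" (3x3 intrinsics, pixels), "dist" ([k1, k2, p1, p2, k3] as OpenCV has them; the pictures are not rectified), "pose" (4x4, takes a point from camera to world coordinates). Camera axes: x right, y down, z forward; pixel columns grow to the right and rows downward; lengths in m; the calibration is good to about 2 mm. A picture is of the moment at which its call begins.
- workorder.finish_job(): hands the job in; it is judged then, once.
The state is a dict: "time": time; "joints": joint angles; "joint_vel": joint speeds; "joint_torque": joint torques, N m; "ee_pos": TCP position; "tool_rot": TCP orientation; "ft_force": force on the tool from outside, world axes, zero at the start; "torque": the same for the moment, N m; "gripper_width": opening from 0.0 (shut) to 1.0 (fully open); "gripper_force": force on a finger pad.
Only numpy, scipy, OpenCV 4.12 (cv2) and the standard library are available. Lean on these libraries where they do the work, as an engineer would, in place of code of your own. Each camera call takes 0.05 s, during which the arm holds its last target. There are 200 camera calls.

## Working session

There is one attempt and no reset: what is moved stays moved. The work goes in short steps, Python scripts to look and compute and a tool call to move; the robot and the scene stay as the last step left them, time stands still between calls to the robot, and variables do not carry over. Pictures are saved under pics/ and viewed, at most 14 in all, crops included, and the job is handed in when it is done.

Besides the shell and the picture viewer there is one more tool, called after "Call:" by a JSON object that holds its "api" and its "payload". play_rows: Moves the arm, as the interface text tells. Its arguments: {"type":"object","properties":{"deltas":{"type":"array"},"newtons":{"type":"number"}},"required":["deltas"]}

```bash
ls; mkdir -p pics; cat > h.py <<'E'
import numpy as np, cv2
from workcell import readout, vision, workorder, r
def shot(n,f=None):
    c=vision.camera(n)
    if f: cv2.imwrite('pics/'+f,c['pixels'])
    return c
def cloud(c):
    v,u=np.mgrid[0:480,0:640]
    K=np.array(c['intrinsics'],float);d=np.array(c['dist'],float)
    p=cv2.undistortPoints(np.stack([u,v],-1).reshape(-1,1,2).astype(float),K,d).reshape(480,640,2)
    z=c['z_map'].astype(float)
    P=np.dstack([p[...,0]*z,p[...,1]*z,z]); T=np.array(c['pose'])
    W=P@T[:3,:3].T+T[:3,3]; W[z==0]=np.nan
    return W
E
python3 - <<'E'
from h import *
for n in('top','side'):
    c=shot(n,n+'0.png'); np.save(n+'0.npy',cloud(c)); print(np.round(c['pose'],3),c['intrinsics'])
s=readout.read_state();print(s)
E
```

```text
pics
[[-0.017 -0.985  0.173  0.348]
 [-1.     0.013 -0.025  0.124]
 [ 0.022 -0.173 -0.985  1.178]
 [ 0.     0.     0.     1.   ]] [[496.18201348   0.         310.97557992]
 [  0.         496.18201348 235.20143365]
 [  0.           0.           1.        ]]
[[-0.939 -0.21   0.272  0.14 ]
 [-0.344  0.552 -0.76   1.18 ]
 [ 0.01  -0.807 -0.59   0.875]
 [ 0.     0.     0.     1.   ]] [[536.73773935   0.         315.68323171]
 [  0.         536.73773935 224.10069616]
 [  0.           0.           1.        ]]
{'time': 0.1, 'joints': array([-1.22639753e+00,  2.77087007e-01, -2.77333295e-02,  1.26804783e+00,
        3.72039143e-05,  1.46738756e+00]), 'joint_vel': array([ 0.00135765,  0.00023092,  0.00255215,  0.00173084, -0.00014219,
       -0.00158294]), 'joint_torque': array([ 7.75448279e-05, -4.46708536e+01,  2.96127963e+01,  8.47734773e-03,
       -9.96818108e-05,  8.93330252e-06]), 'ee_pos': array([ 0.27036384, -0.56267503,  0.21875781]), 'tool_rot': array([-1.03064324e-03,  9.75037576e-01,  2.22037502e-01, -1.06054099e-04]), 'ft_force': array([ 0.03518103, -0.5235025 ,  0.19594036]), 'torque': array([0.01028632, 0.01834261, 0.02708443]), 'gripper_force': 0.0, 'gripper_width': 1.0035541727452622}
```

View pics/top0.png

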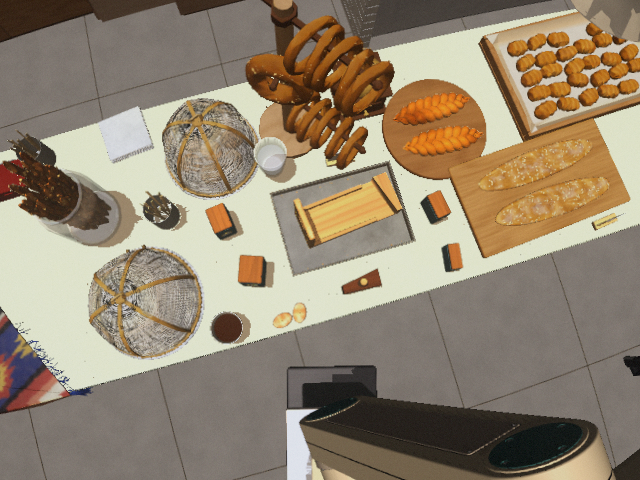

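View pics/side0.png

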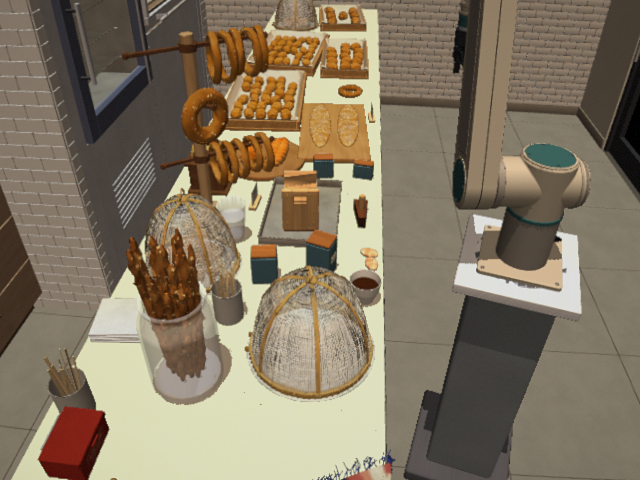

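The top view shows canisters at about (220,221), (252,270), (435,206) and (453,257). The carrier is at (347,208) with its headboard on the left, and the wedge is at (362,281). The side view agrees. The glass is at (270,155), the cup at (227,327) and the spoon tin at (160,210).

```bash
python3 - <<'E'
from h import *
im=cv2.imread('pics/top0.png');W=np.load('top0.npy')
cv2.imwrite('pics/crop0.png',cv2.resize(im[140:350,190:480],None,fx=2.7,fy=2.7,interpolation=cv2.INTER_CUBIC))
for n,(u,v) in dict(a=(220,218),b=(252,268),c=(436,204),d=(453,256),w=(362,281)).items():
    R=W[v-32:v+32,u-32:u+32]; 
    zc=np.nanmedian(W[v-3:v+4,u-3:u+4,2])
    m=(abs(R[...,2]-zc)<.008)
    k,l,st,_=cv2.connectedComponentsWithStats(m.astype(np.uint8)); m=l==l[32,32]
    p=R[m]; rect=cv2.minAreaRect((p[:,:2]*1000).astype(np.float32))
    print(n,round(zc,4),m.sum(),np.round(p.mean(0),4),rect, np.round(cv2.boxPoints(rect)).tolist())
for n,(u,v) in dict(head=(300,222),tray=(300,260),table=(330,300),block=(385,190),floor=(345,208)).items():print(n,np.round(W[v,u],4))
E
```

```text
a 0.0891 520 [0.5812 0.3037 0.0887] ((581.9682006835938, 304.14801025390625), (61.846412658691406, 44.55933380126953), 23.308826446533203) [[545.0, 312.0], [562.0, 271.0], [619.0, 296.0], [602.0, 337.0]]
b 0.1051 670 [0.4633 0.2293 0.1046] ((463.54608154296875, 229.3800506591797), (53.82389450073242, 60.57493591308594), 86.54855346679688) [[432.0, 204.0], [492.0, 201.0], [495.0, 254.0], [435.0, 258.0]]
c 0.0728 390 [ 0.6118 -0.2013  0.0724] ((613.2300415039062, -201.99850463867188), (60.367740631103516, 38.670570373535156), 23.014738082885742) [[578.0, -196.0], [593.0, -232.0], [649.0, -208.0], [633.0, -172.0]]
d 0.0565 318 [ 0.4924 -0.2371  0.0562] ((492.47412109375, -237.87887573242188), (58.27177047729492, 30.656354904174805), 4.911883354187012) [[462.0, -225.0], [465.0, -256.0], [523.0, -251.0], [520.0, -220.0]]
w 0.0767 53 [ 0.4346 -0.0171  0.077 ] ((435.0340576171875, -16.904605865478516), (16.265491485595703, 14.867198944091797), 5.130003452301025) [[426.0, -10.0], [428.0, -25.0], [444.0, -24.0], [442.0, -9.0]]
head [0.5665 0.1207 0.104 ]
tray [0.4942 0.1216 0.0069]
table [0.3987 0.0521 0.0015]
block [ 0.6474 -0.0779  0.0684]
floor [0.6143 0.013  0.0295]
```

View pics/crop0.png

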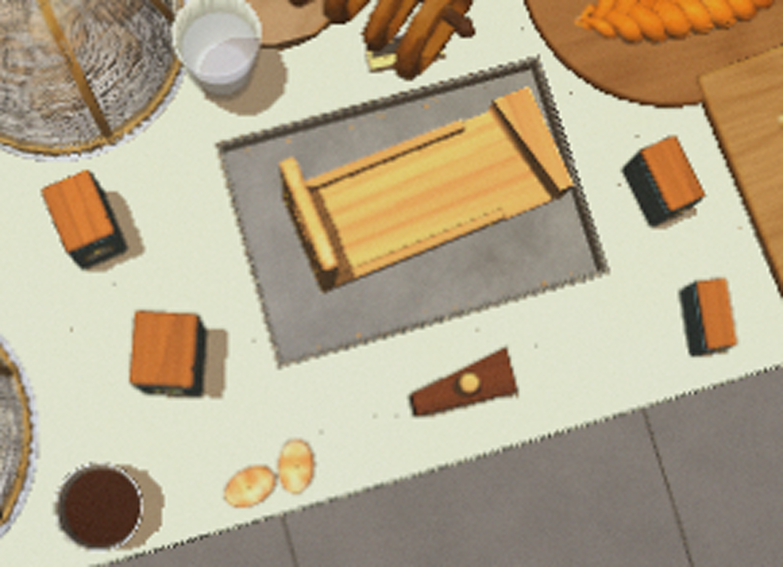

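The crop shows the wedge with its thin end to the left, about (412,405), and its thick end at (515,375). The carrier headboard is at (310,225), the slanted block at (535,145), and the canister labels face the robot. Next I fit the carrier pose.

```bash
cat > fit.py <<'E'
from h import *
from scipy.optimize import least_squares
def box(p,lo,hi):
    c=(np.array(lo)+hi)/2;h=(np.array(hi)-lo)/2;q=abs(p-c)-h
    return np.linalg.norm(np.maximum(q,0),axis=1)+np.minimum(q.max(1),0)
def sdf(p):
    d=[box(p,[-48,-117,0],[48,117,28]),box(p,[-48,100,0],[48,117,142]),
       box(p,[-48,-60,28],[-39,100,40]),box(p,[39,-60,28],[48,100,40])]
    b=np.maximum.reduce([p[:,1]+95.4-.22*p[:,0],-117-p[:,1],abs(p[:,0])-48,p[:,2]-64,-p[:,2]])
    return np.minimum.reduce(d+[b])
def fit(W,t0):
    p=W.reshape(-1,3)*1000;p=p[np.isfinite(p).all(1)]
    def loc(t,q):
        c,s=np.cos(t[2]),np.sin(t[2]);d=q-[t[0],t[1],t[3]]
        return np.c_[c*d[:,0]+s*d[:,1],-s*d[:,0]+c*d[:,1],d[:,2]]
    l=loc(t0,p);p=p[(abs(l[:,0])<60)&(abs(l[:,1])<130)&(l[:,2]>10)&(l[:,2]<150)]
    r=least_squares(lambda t:sdf(loc(t,p)),t0,loss='soft_l1',f_scale=2,x_scale=[1,1,.01,1])
    return r.x,len(p),np.median(abs(sdf(loc(r.x,p))))
E
python3 - <<'E'
from fit import *
for n in('top','side'):
    x,k,e=fit(np.load(n+'0.npy'),[605,20,.33,4]);print(n,np.round(x[:2],1),np.degrees(x[2]).round(2),x[3].round(1),k,e)
im=cv2.imread('pics/top0.png');W=np.load('top0.npy')
# wedge top: dark red, z ~36
R=W[255:310,330:395];m=(abs(R[...,2]-.036)<.009);p=R[m][:,:2]*1000
rect=cv2.minAreaRect(p.astype(np.float32));h=cv2.convexHull(p.astype(np.float32))[:,0];print(m.sum(),rect);print(np.round(cv2.minEnclosingTriangle(h[:,None])[1][:,0]).tolist());print(np.round(cv2.approxPolyDP(h,6,True)[:,0]).tolist())
T=(W[...,2]>.15)&(W[...,0]<.8)&(W[...,0]>.3)
k,l,st,ce=cv2.connectedComponentsWithStats(T.astype(np.uint8))
for i in range(1,k):
    if st[i,4]>15:q=W[l==i];print(st[i],np.round(q.min(0),3),np.round(q.max(0),3))
print(W[155,270],W[210,160])
E
```

```text
top [604.9  11.6] 21.27 4.0 4281 1.2442082302345554
side [598.5  24.7] 20.91 0.0 2121 2.222257486917627
498 ((457.03485107421875, -5.962181091308594), (79.12649536132812, 103.50126647949219), 12.455853462219238)
[[564.0, 24.0], [434.0, -84.0], [398.0, 80.0]]
[[501.0, -28.0], [481.0, 52.0], [411.0, 21.0], [429.0, -65.0], [467.0, -57.0]]
[ 570    0   70   42 1986] [ 0.689 -0.32   0.651] [ 0.745 -0.23   0.709]
[  247    19   148   151 10188] [ 0.669 -0.03   0.15 ] [0.8   0.218 0.519]
[ 165  107   75   60 3476] [0.684 0.252 0.15 ] [0.8   0.416 0.234]
[   2  152   98   85 4708] [0.534 0.554 0.15 ] [0.674 0.686 0.347]
[  88  256   83   88 5445] [0.308 0.392 0.15 ] [0.489 0.568 0.231]
[0.73451507 0.18884315 0.06935281] [0.62183118 0.46228298 0.00153871]
```

```bash
cat > ov.py <<'E'
from h import *
def carr(t,yaw,P,z0=4):
    c,s=np.cos(yaw),np.sin(yaw);P=np.array(P,float)
    return np.c_[t[0]+c*P[:,0]-s*P[:,1],t[1]+s*P[:,0]+c*P[:,1],z0+P[:,2]]/1000
def proj(c,W):
    T=np.linalg.inv(c['pose']);R,_=cv2.Rodrigues(T[:3,:3])
    return cv2.projectPoints(W,R,T[:3,3],np.array(c['intrinsics'],float),np.array(c['dist'],float))[0][:,0]
POLY=[[[-48,100,142],[48,100,142],[48,100,28],[-48,100,28]],[[-39,100,28],[39,100,28],[39,-86.8,28],[-39,-104,28]],
 [[-48,-106,64],[48,-84.8,64],[48,-117,64],[-48,-117,64]]]
E
python3 - <<'E'
from ov import *
out=[]
for n,(u,v) in(('top',(350,215)),('side',(300,205))):
    c=shot(n);im=cv2.resize(c['pixels'],None,fx=5,fy=5,interpolation=cv2.INTER_CUBIC)
    for t,y,z,col in(((604.9,11.6),21.27,4,(0,0,255)),((600,21),21,2,(255,0,0))):
        for q in POLY:
            p=proj(c,carr(t,np.radians(y),q,z))*5+2
            cv2.polylines(im,[p.round().astype(int)],True,col,1)
    out.append(im[v*5-290:v*5+290,u*5-(390 if n=='top' else 0)//1-(0 if n=='top' else 200):][:, :(780 if n=='top' else 400)])
cv2.imwrite('pics/ov1.png',out[0]);cv2.imwrite('pics/ov2.png',out[1])
E
```

```text
(no output)
```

View pics/ov1.png

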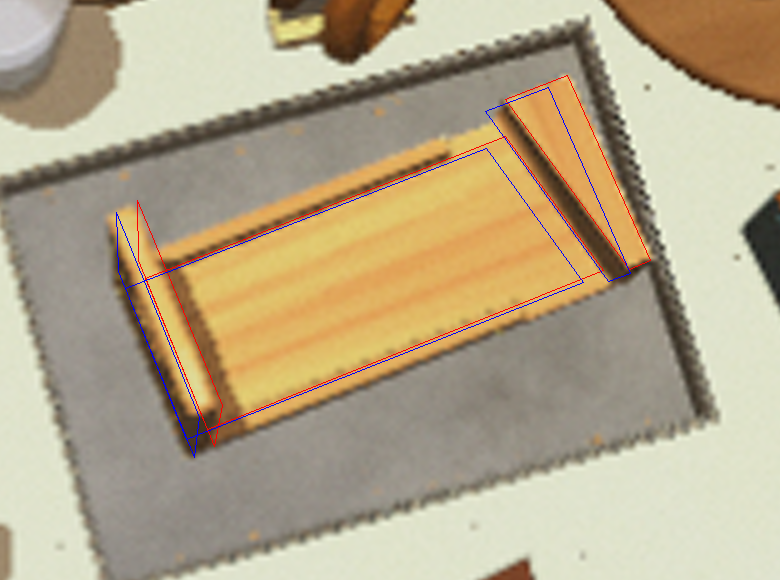

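View pics/ov2.png

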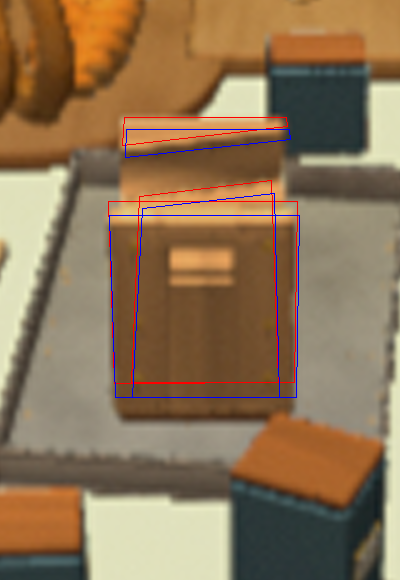

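The red model (carrier at 604.9, 11.6 mm, yaw 21.3°, base z of 4 mm) lines up with the block's top edge at (507,100)-(628,275), the rails and the headboard strip. The side view agrees, so I accept it. Next I need the wedge yaw from colour, then the move targets.

```bash
cat > tgt.py <<'E'
import numpy as np
from h import readout
C=np.array([604.9,11.6]);Y=np.radians(21.27);Z0=4
def cw(x,y):
    return C+[np.cos(Y)*x-np.sin(Y)*y,np.sin(Y)*x+np.cos(Y)*y]
def pose():
    s=readout.read_state();w,x,y,z=s['tool_rot'];psi=np.degrees(np.arctan2(2*(x*y+w*z),1-2*(y*y+z*z)))
    return s,np.array(s['ee_pos'])*1000,psi
def delta(X,Yw,Z,psi):   # world mm target for TCP, deg -> tool deltas
    s,p,ps=pose();a=np.radians(ps);d=np.array([X,Yw,Z])-p
    tx=d[0]*np.cos(a)+d[1]*np.sin(a);ty=d[0]*np.sin(a)-d[1]*np.cos(a)
    print('tcp',p.round(1),'psi',round(ps,2),'| tx %.4f ty %.4f tz %.4f turn %.2f'%(tx/1e3,ty/1e3,-d[2]/1e3,-((psi-ps+180)%360-180)))
E
python3 - <<'E'
from h import *; from tgt import *
im=cv2.imread('pics/top0.png');W=np.load('top0.npy')
b=im[255:310,330:395].astype(int);R=W[255:310,330:395]
m=((b[...,2]-b[...,0]>25)&(b[...,2]<150)&(R[...,2]>.028)&(R[...,2]<.045)).astype(np.uint8)
k,l,st,ce=cv2.connectedComponentsWithStats(m);i=1+st[1:,4].argmax();p=(R[l==i][:,:2]*1000).astype(np.float32)
print(st[i],cv2.minAreaRect(p),p.mean(0));h=cv2.convexHull(p);print(np.round(cv2.approxPolyDP(h,5,True)[:,0],1).tolist())
for n,y in(('xl',73),('l',23),('m',-19),('s',-53)):print(n,cw(0,y).round(1))
print('wedge seat',cw(-12,-83).round(1),'entry',cw(-12-100,-83-22).round(1))
delta(463.5,229.4,150,86.5)
E
```

```text
[ 12  14  40  25 430] ((438.89544677734375, -17.443492889404297), (38.748844146728516, 88.90400695800781), 12.455853462219238) [435.85526  -23.159573]
[[466.8999938964844, -56.79999923706055], [431.1000061035156, 23.5], [412.79998779296875, 21.5], [429.3999938964844, -64.5]]
xl [578.4  79.6]
l [596.6  33. ]
m [611.8  -6.1]
s [624.1 -37.8]
wedge seat [623.8 -70.1] entry [ 538.6 -126.9]
tcp [ 270.4 -562.9  219.1] psi 25.66 | tx 0.5171 ty -0.6306 tz 0.0691 turn -60.84
```

Call:
{"api": "play_rows", "payload": {"deltas": [{"tx": 0.517, "ty": -0.631, "tz": 0.03, "turn": -61, "fingers": 0.085}, {"tx": 0.517, "ty": -0.631, "tz": 0.03, "turn": -61, "fingers": 0.085}, {"tx": 0.517, "ty": -0.631, "tz": 0.03, "turn": -61, "fingers": 0.085}, {"tx": 0.517, "ty": -0.631, "tz": 0.03, "turn": -61, "fingers": 0.085}, {"tx": 0.517, "ty": -0.631, "tz": 0.03, "turn": -61, "fingers": 0.085}, {"tx": 0.517, "ty": -0.631, "tz": 0.03, "turn": -61, "fingers": 0.085}, {"tx": 0.517, "ty": -0.631, "tz": 0.03, "turn": -61, "fingers": 0.085}, {"tx": 0.517, "ty": -0.631, "tz": 0.03, "turn": -61, "fingers": 0.085}, {"tx": 0.517, "ty": -0.631, "tz": 0.03, "turn": -61, "fingers": 0.085}, {"tx": 0.517, "ty": -0.631, "tz": 0.03, "turn": -61, "fingers": 0.085}, {"tx": 0.517, "ty": -0.631, "tz": 0.03, "turn": -61, "fingers": 0.085}, {"tx": 0.517, "ty": -0.631, "tz": 0.03, "turn": -61, "fingers": 0.085}, {"tx": 0.517, "ty": -0.631, "tz": 0.03, "turn": -61, "fingers": 0.085}, {"tx": 0.517, "ty": -0.631, "tz": 0.03, "turn": -61, "fingers": 0.085}, {"tx": 0.517, "ty": -0.631, "tz": 0.03, "turn": -61, "fingers": 0.085}, {"tx": 0.517, "ty": -0.631, "tz": 0.03, "turn": -61, "fingers": 0.085}, {"tx": 0.517, "ty": -0.631, "tz": 0.03, "turn": -61, "fingers": 0.085}, {"tx": 0.517, "ty": -0.631, "tz": 0.03, "turn": -61, "fingers": 0.085}, {"tx": 0.517, "ty": -0.631, "tz": 0.03, "turn": -61, "fingers": 0.085}, {"tx": 0.517, "ty": -0.631, "tz": 0.03, "turn": -61, "fingers": 0.085}], "newtons": 40}}

```text
time: 2.2
ee_pos: [0.463, 0.2279, 0.1897]
tool_rot: [0.0, 0.728, 0.686, -0.001]
ft_force: [-0.1, 1.0, -0.1]
gripper_width: 0.997
gripper_force: 0.0
```

```bash
python3 -c "
from tgt import *
delta(463.5,229.4,76,86.5)"
```

```text
tcp [463.  227.9 189.7] psi 86.57 | tx 0.0016 ty 0.0005 tz 0.1137 turn 0.07
```

Call:
{"api": "play_rows", "payload": {"deltas": [{"tx": 0.0, "ty": 0.0, "tz": 0.05, "fingers": 0.085}, {"tx": 0.0, "ty": 0.0, "tz": 0.1, "fingers": 0.085}, {"tx": 0.0, "ty": 0.0, "tz": 0.113, "fingers": 0.085}, {"tx": 0.0, "ty": 0.0, "tz": 0.113, "fingers": 0.085}, {"tx": 0.0, "ty": 0.0, "tz": 0.113, "fingers": 0.05}, {"tx": 0.0, "ty": 0.0, "tz": 0.113, "fingers": 0.05}, {"tx": 0.0, "ty": 0.0, "tz": 0.113, "fingers": 0.05}, {"tx": 0.0, "ty": 0.0, "tz": 0.113, "fingers": 0.05}, {"tx": 0.0, "ty": 0.0, "tz": 0.113, "fingers": 0.05}, {"tx": 0.0, "ty": 0.0, "tz": 0.113, "fingers": 0.05}]}}

```text
$.deltas[0]: bad value
```

```bash
python3 -c "
from tgt import *
p=cw(0,72);print(p)
delta(*p,250,111.27)"
```

```text
[578.78103892  78.69545344]
tcp [463.  227.9 189.7] psi 86.57 | tx -0.1420 ty 0.1246 tz -0.0603 turn -24.70
```

Call:
{"api": "play_rows", "payload": {"deltas": [{"tx": 0.0, "ty": 0.0, "tz": 0.05, "turn": 0, "fingers": 0.085}, {"tx": 0.0, "ty": 0.0, "tz": 0.1, "turn": 0, "fingers": 0.085}, {"tx": 0.0, "ty": 0.0, "tz": 0.113, "turn": 0, "fingers": 0.085}, {"tx": 0.0, "ty": 0.0, "tz": 0.113, "turn": 0, "fingers": 0.085}, {"tx": 0.0, "ty": 0.0, "tz": 0.113, "turn": 0, "fingers": 0.05}, {"tx": 0.0, "ty": 0.0, "tz": 0.113, "turn": 0, "fingers": 0.05}, {"tx": 0.0, "ty": 0.0, "tz": 0.113, "turn": 0, "fingers": 0.05}, {"tx": 0.0, "ty": 0.0, "tz": 0.113, "turn": 0, "fingers": 0.05}, {"tx": 0.0, "ty": 0.0, "tz": 0.113, "turn": 0, "fingers": 0.05}, {"tx": 0.0, "ty": 0.0, "tz": 0.113, "turn": 0, "fingers": 0.05}]}}

```text
time: 3.2
ee_pos: [0.4659, 0.23, 0.0799]
tool_rot: [0.001, 0.727, 0.686, 0.002]
ft_force: [-0.1, -1.3, 6.8]
gripper_width: 0.689
gripper_force: 45.2
```

```bash
python3 -c "
from tgt import *
p=cw(0,71);print(p)
delta(*p,250,111.27)"
```

```text
[579.14380227  77.76357214]
tcp [465.9 230.   79.9] psi 86.65 | tx -0.1454 ty 0.1220 tz -0.1701 turn -24.62
```

Call:
{"api": "play_rows", "payload": {"deltas": [{"tx": 0.0, "ty": 0.0, "tz": -0.02, "turn": 0, "fingers": 0.05}, {"tx": 0.0, "ty": 0.0, "tz": -0.06, "turn": 0, "fingers": 0.05}, {"tx": 0.0, "ty": 0.0, "tz": -0.11, "turn": 0, "fingers": 0.05}, {"tx": 0.0, "ty": 0.0, "tz": -0.16, "turn": -5, "fingers": 0.05}, {"tx": -0.03, "ty": 0.025, "tz": -0.175, "turn": -10, "fingers": 0.05}, {"tx": -0.06, "ty": 0.05, "tz": -0.175, "turn": -15, "fingers": 0.05}, {"tx": -0.09, "ty": 0.075, "tz": -0.175, "turn": -20, "fingers": 0.05}, {"tx": -0.12, "ty": 0.1, "tz": -0.175, "turn": -24.7, "fingers": 0.05}, {"tx": -0.14, "ty": 0.118, "tz": -0.175, "turn": -24.7, "fingers": 0.05}, {"tx": -0.145, "ty": 0.122, "tz": -0.175, "turn": -24.7, "fingers": 0.05}, {"tx": -0.145, "ty": 0.122, "tz": -0.175, "turn": -24.7, "fingers": 0.05}, {"tx": -0.145, "ty": 0.122, "tz": -0.175, "turn": -24.7, "fingers": 0.05}]}}

```text
time: 4.4
ee_pos: [0.5761, 0.0781, 0.2521]
tool_rot: [-0.0, 0.564, 0.826, 0.0]
ft_force: [-0.8, 0.5, -1.9]
gripper_width: 0.688
gripper_force: 45.2
```

```bash
python3 - <<'E'
from ov import *; from tgt import *
p=cw(0,71)
s,_,_=pose();print(s['gripper_width'],s['ft_force'],s['gripper_force'])
delta(*p,112,111.27)
c=shot('top','t1.png');W=cloud(c)
np.save('t1.npy',W)
c2=shot('side');im=cv2.resize(c2['pixels'][60:260,210:400],None,fx=3,fy=3);cv2.imwrite('pics/s1.png',im)
W2=cloud(c2)
E
```

```text
0.6879779177373418 [-0.83093059  0.4834676  -1.86605444] 45.19848278432619
tcp [576.1  78.1 252.1] psi 111.39 | tx -0.0014 ty 0.0028 tz 0.1401 turn 0.12
```

View pics/s1.png

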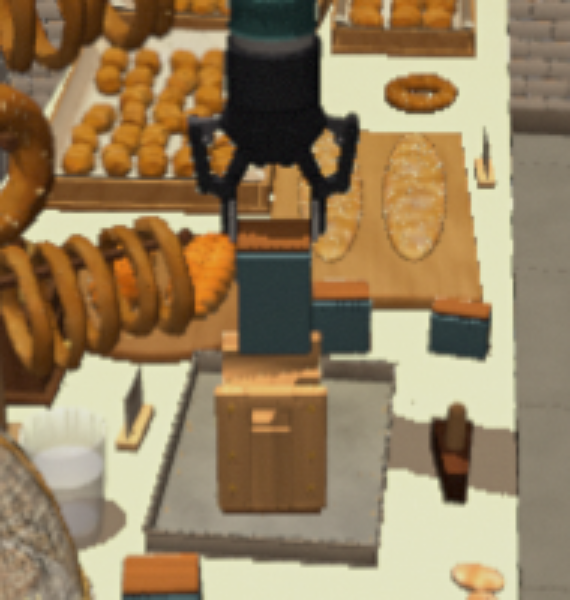

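The XL canister hangs upright in the grip at about (275,290), above and behind the headboard. I lower it next.

Call:
{"api": "play_rows", "payload": {"deltas": [{"tx": -0.003, "ty": 0.003, "tz": 0.0, "turn": 0, "fingers": 0.05}, {"tx": -0.003, "ty": 0.003, "tz": 0.04, "turn": 0, "fingers": 0.05}, {"tx": -0.003, "ty": 0.003, "tz": 0.08, "turn": 0, "fingers": 0.05}, {"tx": -0.003, "ty": 0.003, "tz": 0.11, "turn": 0, "fingers": 0.05}, {"tx": -0.003, "ty": 0.003, "tz": 0.13, "turn": 0, "fingers": 0.05}, {"tx": -0.003, "ty": 0.003, "tz": 0.135, "turn": 0, "fingers": 0.05}, {"tx": -0.003, "ty": 0.003, "tz": 0.138, "turn": 0, "fingers": 0.05}, {"tx": -0.003, "ty": 0.003, "tz": 0.14, "turn": 0, "fingers": 0.05}, {"tx": -0.003, "ty": 0.003, "tz": 0.14, "turn": 0, "fingers": 0.05}]}}

```text
time: 5.4
ee_pos: [0.5818, 0.0758, 0.1132]
tool_rot: [0.001, 0.564, 0.826, 0.001]
ft_force: [-0.3, -0.8, -2.5]
gripper_width: 0.688
gripper_force: 45.2
```

```bash
python3 - <<'E'
from ov import *; from tgt import *
delta(*cw(0,73),112,111.27);s,p,_=pose();d=p[:2]-C;print('carrier',d[0]*np.cos(Y)+d[1]*np.sin(Y),-d[0]*np.sin(Y)+d[1]*np.cos(Y),s['ft_force'],s['torque'])
c=shot('side');im=cv2.resize(c['pixels'][110:260,230:380],None,fx=4,fy=4);cv2.imwrite('pics/s2.png',im)
E
```

```text
tcp [581.8  75.8 113.2] psi 111.37 | tx 0.0048 ty -0.0018 tz 0.0012 turn 0.10
carrier 1.8017726376290248 68.22677308097055 [-0.28334196 -0.77798939 -2.53984262] [-0.0475908  -0.01409516  0.00634628]
```

Call:
{"api": "play_rows", "payload": {"deltas": [{"tx": 0.002, "ty": -0.002, "tz": 0.001, "turn": 0, "fingers": 0.05}, {"tx": 0.004, "ty": -0.002, "tz": 0.002, "turn": 0, "fingers": 0.05}, {"tx": 0.006, "ty": -0.002, "tz": 0.003, "turn": 0, "fingers": 0.05}, {"tx": 0.006, "ty": -0.002, "tz": 0.003, "turn": 0, "fingers": 0.05}]}}

```text
time: 5.85
ee_pos: [0.5779, 0.0787, 0.1116]
tool_rot: [0.003, 0.564, 0.826, -0.001]
ft_force: [-2.7, -4.7, 8.9]
gripper_width: 0.685
gripper_force: 46.9
```

```bash
cat >> tgt.py <<'E'
def rep():
    s,p,ps=pose();d=p[:2]-C;f=s['ft_force']
    print('car x %.1f y %.1f z %.1f psi %.1f'%(d[0]*np.cos(Y)+d[1]*np.sin(Y),-d[0]*np.sin(Y)+d[1]*np.cos(Y),p[2],ps),'F car x %.1f y %.1f z %.1f'%(f[0]*np.cos(Y)+f[1]*np.sin(Y),-f[0]*np.sin(Y)+f[1]*np.cos(Y),f[2]),'w %.3f'%s['gripper_width'],'t',s['time'])
E
python3 -c "
from tgt import *
rep()"
```

```text
car x -0.8 y 72.3 z 111.6 psi 111.3 F car x -4.3 y -3.4 z 8.9 w 0.685 t 5.85
```

Call:
{"api": "play_rows", "payload": {"deltas": [{"tx": 0.001, "ty": 0.0, "tz": -0.001, "turn": 0, "fingers": 0.05}, {"tx": 0.001, "ty": 0.0, "tz": -0.001, "turn": 0, "fingers": 0.085}, {"tx": 0.0, "ty": 0.0, "tz": -0.001, "turn": 0, "fingers": 0.085}, {"tx": 0.0, "ty": 0.0, "tz": -0.001, "turn": 0, "fingers": 0.085}, {"tx": 0.0, "ty": 0.0, "tz": -0.02, "turn": 0, "fingers": 0.085}, {"tx": 0.0, "ty": 0.0, "tz": -0.06, "turn": 0, "fingers": 0.085}, {"tx": 0.0, "ty": 0.0, "tz": -0.11, "turn": 0, "fingers": 0.085}, {"tx": 0.0, "ty": 0.0, "tz": -0.12, "turn": 0, "fingers": 0.085}, {"tx": 0.0, "ty": 0.0, "tz": -0.12, "turn": 0, "fingers": 0.085}]}}

```text
time: 6.75
ee_pos: [0.5788, 0.0809, 0.232]
tool_rot: [0.003, 0.564, 0.826, 0.002]
ft_force: [-0.2, 0.1, -0.3]
gripper_width: 0.996
gripper_force: 0.0
```

```bash
python3 -c "
from tgt import *
rep();delta(581.5,304,66,113.3)"
```

```text
car x 0.8 y 74.0 z 232.0 psi 111.4 F car x -0.1 y 0.2 z -0.3 w 0.996 t 6.75
tcp [578.8  80.9 232. ] psi 111.37 | tx 0.2068 ty 0.0839 tz 0.1660 turn -1.93
```

Call:
{"api": "play_rows", "payload": {"deltas": [{"tx": 0.045, "ty": 0.018, "tz": 0.0, "turn": -1, "fingers": 0.085}, {"tx": 0.09, "ty": 0.036, "tz": 0.0, "turn": -2, "fingers": 0.085}, {"tx": 0.135, "ty": 0.054, "tz": 0.0, "turn": -2, "fingers": 0.085}, {"tx": 0.18, "ty": 0.072, "tz": 0.02, "turn": -2, "fingers": 0.085}, {"tx": 0.207, "ty": 0.084, "tz": 0.04, "turn": -2, "fingers": 0.085}, {"tx": 0.207, "ty": 0.084, "tz": 0.06, "turn": -2, "fingers": 0.085}, {"tx": 0.207, "ty": 0.084, "tz": 0.1, "turn": -2, "fingers": 0.085}, {"tx": 0.207, "ty": 0.084, "tz": 0.145, "turn": -2, "fingers": 0.085}, {"tx": 0.207, "ty": 0.084, "tz": 0.166, "turn": -2, "fingers": 0.085}, {"tx": 0.207, "ty": 0.084, "tz": 0.166, "turn": -2, "fingers": 0.085}, {"tx": 0.207, "ty": 0.084, "tz": 0.166, "turn": -2, "fingers": 0.05}, {"tx": 0.207, "ty": 0.084, "tz": 0.166, "turn": -2, "fingers": 0.05}, {"tx": 0.207, "ty": 0.084, "tz": 0.166, "turn": -2, "fingers": 0.05}, {"tx": 0.207, "ty": 0.084, "tz": 0.166, "turn": -2, "fingers": 0.05}, {"tx": 0.207, "ty": 0.084, "tz": 0.166, "turn": -2, "fingers": 0.05}]}}

```text
time: 8.25
ee_pos: [0.581, 0.3045, 0.0648]
tool_rot: [0.001, 0.549, 0.836, 0.002]
ft_force: [0.8, 1.3, 4.9]
gripper_width: 0.684
gripper_force: 46.7
```

```bash
python3 - <<'E'
from h import *; from tgt import *
rep();delta(*cw(0,19),66+180,111.27)
c=shot('top');im=cv2.resize(c['pixels'][140:300,190:450],None,fx=3,fy=3);cv2.imwrite('pics/t2.png',im)
E
```

```text
car x 84.0 y 281.6 z 64.8 psi 113.3 F car x 1.2 y 0.9 z 4.9 w 0.684 t 8.25
tcp [581.  304.5  64.8] psi 113.35 | tx -0.2594 ty -0.0935 tz -0.1812 turn 2.08
```

View pics/t2.png

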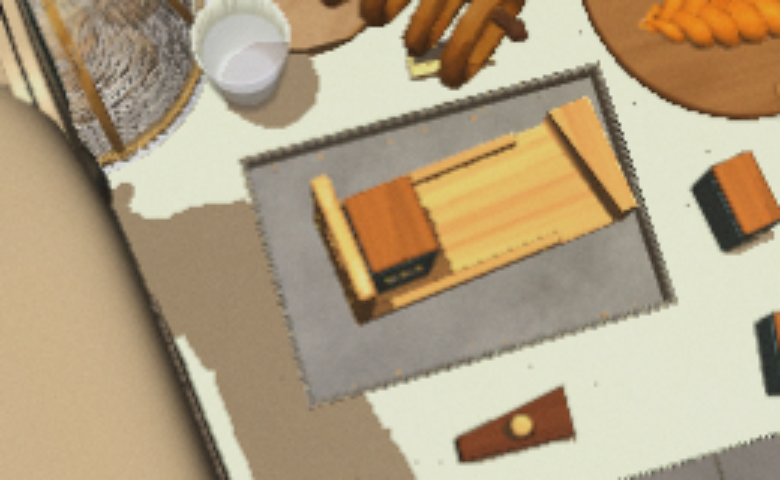

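XL stands against the headboard at about (390,225), upright and square. L is gripped.

Call:
{"api": "play_rows", "payload": {"deltas": [{"tx": 0.0, "ty": 0.0, "tz": -0.02, "turn": 0, "fingers": 0.05}, {"tx": 0.0, "ty": 0.0, "tz": -0.06, "turn": 0, "fingers": 0.05}, {"tx": 0.0, "ty": 0.0, "tz": -0.11, "turn": 0, "fingers": 0.05}, {"tx": 0.0, "ty": 0.0, "tz": -0.16, "turn": 0, "fingers": 0.05}, {"tx": -0.03, "ty": -0.01, "tz": -0.18, "turn": 1, "fingers": 0.05}, {"tx": -0.075, "ty": -0.027, "tz": -0.18, "turn": 2, "fingers": 0.05}, {"tx": -0.12, "ty": -0.043, "tz": -0.18, "turn": 2, "fingers": 0.05}, {"tx": -0.165, "ty": -0.06, "tz": -0.18, "turn": 2, "fingers": 0.05}, {"tx": -0.21, "ty": -0.076, "tz": -0.18, "turn": 2, "fingers": 0.05}, {"tx": -0.24, "ty": -0.087, "tz": -0.18, "turn": 2, "fingers": 0.05}, {"tx": -0.259, "ty": -0.0935, "tz": -0.18, "turn": 2, "fingers": 0.05}, {"tx": -0.259, "ty": -0.0935, "tz": -0.18, "turn": 2, "fingers": 0.05}, {"tx": -0.259, "ty": -0.0935, "tz": -0.18, "turn": 2, "fingers": 0.05}, {"tx": -0.259, "ty": -0.0935, "tz": -0.18, "turn": 2, "fingers": 0.05}]}}

```text
time: 9.7
ee_pos: [0.5958, 0.03, 0.2425]
tool_rot: [-0.001, 0.563, 0.826, -0.0]
ft_force: [-0.6, 0.0, -1.7]
gripper_width: 0.683
gripper_force: 45.9
```

```bash
python3 - <<'E'
from tgt import *
rep();delta(*cw(0,19),97,111.27)
E
```

```text
car x -1.8 y 20.5 z 242.5 psi 111.4 F car x -0.6 y 0.2 z -1.7 w 0.683 t 9.7
tcp [595.8  30.  242.5] psi 111.41 | tx -0.0015 ty 0.0018 tz 0.1455 turn 0.14
```

Call:
{"api": "play_rows", "payload": {"deltas": [{"tx": -0.002, "ty": 0.002, "tz": 0.02, "turn": 0, "fingers": 0.05}, {"tx": -0.002, "ty": 0.002, "tz": 0.065, "turn": 0, "fingers": 0.05}, {"tx": -0.002, "ty": 0.002, "tz": 0.105, "turn": 0, "fingers": 0.05}, {"tx": -0.002, "ty": 0.002, "tz": 0.135, "turn": 0, "fingers": 0.05}, {"tx": -0.002, "ty": 0.002, "tz": 0.142, "turn": 0, "fingers": 0.05}, {"tx": -0.002, "ty": 0.002, "tz": 0.145, "turn": 0, "fingers": 0.05}, {"tx": 0.001, "ty": 0.002, "tz": 0.146, "turn": 0, "fingers": 0.05}, {"tx": 0.003, "ty": 0.002, "tz": 0.147, "turn": 0, "fingers": 0.05}, {"tx": 0.004, "ty": 0.002, "tz": 0.147, "turn": 0, "fingers": 0.05}, {"tx": 0.004, "ty": 0.002, "tz": 0.147, "turn": 0, "fingers": 0.05}]}}

```text
time: 10.7
ee_pos: [0.5983, 0.0334, 0.0976]
tool_rot: [0.002, 0.564, 0.826, 0.001]
ft_force: [1.5, -1.4, -0.1]
gripper_width: 0.685
gripper_force: 46.1
```

```bash
python3 - <<'E'
from tgt import *
rep()
E
```

```text
car x 1.8 y 22.7 z 97.6 psi 111.4 F car x 0.9 y -1.8 z -0.1 w 0.685 t 10.7
```

Call:
{"api": "play_rows", "payload": {"deltas": [{"tx": 0.001, "ty": -0.001, "tz": 0.001, "turn": 0, "fingers": 0.05}, {"tx": 0.002, "ty": -0.002, "tz": 0.001, "turn": 0, "fingers": 0.05}, {"tx": 0.003, "ty": -0.002, "tz": 0.001, "turn": 0, "fingers": 0.05}]}}

```text
time: 11.0
ee_pos: [0.5961, 0.0344, 0.0964]
tool_rot: [0.003, 0.564, 0.826, 0.0]
ft_force: [3.4, -5.0, 2.6]
gripper_width: 0.684
gripper_force: 46.6
```

```bash
python3 - <<'E'
from tgt import *
rep()
E
```

```text
car x 0.1 y 24.5 z 96.4 psi 111.3 F car x 1.3 y -5.9 z 2.6 w 0.684 t 11.0
```

Call:
{"api": "play_rows", "payload": {"deltas": [{"tx": -0.001, "ty": 0.0, "tz": -0.001, "turn": 0, "fingers": 0.085}, {"tx": -0.002, "ty": 0.0, "tz": -0.001, "turn": 0, "fingers": 0.085}, {"tx": -0.002, "ty": 0.0, "tz": -0.001, "turn": 0, "fingers": 0.085}, {"tx": -0.002, "ty": 0.0, "tz": -0.02, "turn": 0, "fingers": 0.085}, {"tx": -0.002, "ty": 0.0, "tz": -0.06, "turn": 0, "fingers": 0.085}, {"tx": -0.002, "ty": 0.0, "tz": -0.1, "turn": 0, "fingers": 0.085}, {"tx": -0.002, "ty": 0.0, "tz": -0.11, "turn": 0, "fingers": 0.085}, {"tx": -0.002, "ty": 0.0, "tz": -0.11, "turn": 0, "fingers": 0.085}]}}

```text
time: 11.8
ee_pos: [0.5957, 0.0339, 0.207]
tool_rot: [0.002, 0.564, 0.826, 0.001]
ft_force: [0.4, -0.5, -0.5]
gripper_width: 0.998
gripper_force: 0.0
```

```bash
python3 -c "
from tgt import *
rep();delta(612.7,-201.8,52,113)"
```

```text
car x -0.5 y 24.1 z 207.0 psi 111.4 F car x 0.2 y -0.6 z -0.5 w 0.998 t 11.8
tcp [595.7  33.9 207. ] psi 111.37 | tx -0.2257 ty -0.0701 tz 0.1550 turn -1.63
```

Call:
{"api": "play_rows", "payload": {"deltas": [{"tx": -0.045, "ty": -0.014, "tz": 0.0, "turn": -1, "fingers": 0.085}, {"tx": -0.09, "ty": -0.028, "tz": 0.0, "turn": -1.6, "fingers": 0.085}, {"tx": -0.135, "ty": -0.042, "tz": 0.0, "turn": -1.6, "fingers": 0.085}, {"tx": -0.18, "ty": -0.056, "tz": 0.01, "turn": -1.6, "fingers": 0.085}, {"tx": -0.225, "ty": -0.07, "tz": 0.03, "turn": -1.6, "fingers": 0.085}, {"tx": -0.226, "ty": -0.07, "tz": 0.06, "turn": -1.6, "fingers": 0.085}, {"tx": -0.226, "ty": -0.07, "tz": 0.1, "turn": -1.6, "fingers": 0.085}, {"tx": -0.226, "ty": -0.07, "tz": 0.14, "turn": -1.6, "fingers": 0.085}, {"tx": -0.226, "ty": -0.07, "tz": 0.155, "turn": -1.6, "fingers": 0.085}, {"tx": -0.226, "ty": -0.07, "tz": 0.155, "turn": -1.6, "fingers": 0.085}, {"tx": -0.226, "ty": -0.07, "tz": 0.155, "turn": -1.6, "fingers": 0.05}, {"tx": -0.226, "ty": -0.07, "tz": 0.155, "turn": -1.6, "fingers": 0.05}, {"tx": -0.226, "ty": -0.07, "tz": 0.155, "turn": -1.6, "fingers": 0.05}, {"tx": -0.226, "ty": -0.07, "tz": 0.155, "turn": -1.6, "fingers": 0.05}, {"tx": -0.226, "ty": -0.07, "tz": 0.155, "turn": -1.6, "fingers": 0.05}]}}

```text
time: 13.3
ee_pos: [0.614, -0.2031, 0.0526]
tool_rot: [0.003, 0.552, 0.834, 0.001]
ft_force: [1.7, 0.3, 7.1]
gripper_width: 0.679
gripper_force: 43.8
```

```bash
python3 - <<'E'
from h import *; from tgt import *
rep();delta(*cw(0,-23),190,111.27)
W=cloud(shot('top'))
# lids of placed xl, l in carrier frame
for n,z in(('xl',136),('l',120)):
    P=W.reshape(-1,3)*1000;d=P[:,:2]-C;x=d[:,0]*np.cos(Y)+d[:,1]*np.sin(Y);y=-d[:,0]*np.sin(Y)+d[:,1]*np.cos(Y)
    m=(abs(P[:,2]-z)<6)&(abs(x)<48)&(y>-20)&(y<98);q=np.c_[x[m],y[m]].astype(np.float32);print(n,m.sum(),cv2.minAreaRect(q),np.percentile(q,[2,98],axis=0).round(1).tolist())
E
```

```text
car x -69.4 y -203.3 z 52.6 psi 113.0 F car x 1.7 y -0.3 z 7.1 w 0.679 t 13.3
tcp [ 614.  -203.1   52.6] psi 112.97 | tx 0.1782 ty 0.0747 tz -0.1374 turn 1.70
xl 630 ((-2.1168556213378906, 72.69009399414062), (50.24739456176758, 60.37138748168945), 89.77342224121094) [[-31.0, 49.0], [26.2, 97.0]]
l 556 ((-1.6809749603271484, 49.78218460083008), (62.299903869628906, 97.14137268066406), 1.9222221374511719) [[-32.9, 2.9], [28.7, 78.8]]
```

Call:
{"api": "play_rows", "payload": {"deltas": [{"tx": 0.0, "ty": 0.0, "tz": -0.02, "turn": 0, "fingers": 0.05}, {"tx": 0.0, "ty": 0.0, "tz": -0.06, "turn": 0, "fingers": 0.05}, {"tx": 0.0, "ty": 0.0, "tz": -0.1, "turn": 0, "fingers": 0.05}, {"tx": 0.03, "ty": 0.012, "tz": -0.13, "turn": 1, "fingers": 0.05}, {"tx": 0.075, "ty": 0.031, "tz": -0.138, "turn": 1.7, "fingers": 0.05}, {"tx": 0.12, "ty": 0.05, "tz": -0.138, "turn": 1.7, "fingers": 0.05}, {"tx": 0.16, "ty": 0.067, "tz": -0.138, "turn": 1.7, "fingers": 0.05}, {"tx": 0.178, "ty": 0.075, "tz": -0.138, "turn": 1.7, "fingers": 0.05}, {"tx": 0.178, "ty": 0.075, "tz": -0.138, "turn": 1.7, "fingers": 0.05}, {"tx": 0.178, "ty": 0.075, "tz": -0.138, "turn": 1.7, "fingers": 0.05}, {"tx": 0.178, "ty": 0.075, "tz": -0.138, "turn": 1.7, "fingers": 0.05}]}}

```text
time: 14.45
ee_pos: [0.6111, -0.0101, 0.1877]
tool_rot: [0.0, 0.565, 0.825, -0.0]
ft_force: [0.4, 0.1, -2.0]
gripper_width: 0.675
gripper_force: 43.4
```

```bash
python3 - <<'E'
from tgt import *
rep();delta(*cw(0,-23),84.6,111.27)
E
```

```text
car x -2.1 y -22.4 z 187.7 psi 111.2 F car x 0.4 y -0.1 z -2.0 w 0.675 t 14.45
tcp [611.1 -10.1 187.7] psi 111.2 | tx -0.0006 ty 0.0021 tz 0.1031 turn -0.07
```

Call:
{"api": "play_rows", "payload": {"deltas": [{"tx": -0.002, "ty": 0.001, "tz": 0.02, "turn": 0, "fingers": 0.05}, {"tx": -0.002, "ty": 0.001, "tz": 0.055, "turn": 0, "fingers": 0.05}, {"tx": -0.002, "ty": 0.001, "tz": 0.085, "turn": 0, "fingers": 0.05}, {"tx": -0.002, "ty": 0.001, "tz": 0.099, "turn": 0, "fingers": 0.05}, {"tx": -0.002, "ty": 0.001, "tz": 0.103, "turn": 0, "fingers": 0.05}, {"tx": 0.001, "ty": 0.001, "tz": 0.104, "turn": 0, "fingers": 0.05}, {"tx": 0.004, "ty": 0.001, "tz": 0.105, "turn": 0, "fingers": 0.05}, {"tx": 0.005, "ty": 0.001, "tz": 0.105, "turn": 0, "fingers": 0.05}, {"tx": 0.006, "ty": 0.001, "tz": 0.105, "turn": 0, "fingers": 0.05}, {"tx": 0.006, "ty": 0.001, "tz": 0.105, "turn": 0, "fingers": 0.05}]}}

```text
time: 15.45
ee_pos: [0.612, -0.0053, 0.0842]
tool_rot: [0.003, 0.565, 0.825, -0.001]
ft_force: [2.3, -5.1, -0.5]
gripper_width: 0.678
gripper_force: 43.6
```

```bash
python3 - <<'E'
from tgt import *
rep()
E
```

```text
car x 0.5 y -18.3 z 84.2 psi 111.2 F car x 0.3 y -5.6 z -0.5 w 0.678 t 15.45
```

Call:
{"api": "play_rows", "payload": {"deltas": [{"tx": 0.0, "ty": 0.0, "tz": 0.001, "turn": 0, "fingers": 0.05}, {"tx": -0.001, "ty": 0.0, "tz": 0.0, "turn": 0, "fingers": 0.085}, {"tx": -0.002, "ty": 0.0, "tz": 0.0, "turn": 0, "fingers": 0.085}, {"tx": -0.002, "ty": 0.0, "tz": 0.0, "turn": 0, "fingers": 0.085}, {"tx": -0.002, "ty": 0.0, "tz": -0.02, "turn": 0, "fingers": 0.085}, {"tx": -0.002, "ty": 0.0, "tz": -0.06, "turn": 0, "fingers": 0.085}, {"tx": -0.002, "ty": 0.0, "tz": -0.08, "turn": 0, "fingers": 0.085}, {"tx": -0.002, "ty": 0.0, "tz": -0.08, "turn": 0, "fingers": 0.085}]}}

```text
time: 16.25
ee_pos: [0.6136, -0.0049, 0.1669]
tool_rot: [0.003, 0.564, 0.826, 0.002]
ft_force: [0.2, 1.0, 0.8]
gripper_width: 0.998
gripper_force: 0.0
```

```bash
python3 -c "
from tgt import *
rep();delta(492.4,-237.7,42,94.9)"
```

```text
car x 2.1 y -18.5 z 166.9 psi 111.3 F car x 0.6 y 0.9 z 0.8 w 0.998 t 16.25
tcp [613.6  -4.9 166.9] psi 111.28 | tx -0.1730 ty -0.1975 tz 0.1249 turn 16.38
```

Call:
{"api": "play_rows", "payload": {"deltas": [{"tx": -0.03, "ty": -0.035, "tz": 0.0, "turn": 4, "fingers": 0.085}, {"tx": -0.06, "ty": -0.07, "tz": 0.0, "turn": 8, "fingers": 0.085}, {"tx": -0.09, "ty": -0.105, "tz": 0.0, "turn": 12, "fingers": 0.085}, {"tx": -0.12, "ty": -0.14, "tz": 0.0, "turn": 16.4, "fingers": 0.085}, {"tx": -0.15, "ty": -0.17, "tz": 0.01, "turn": 16.4, "fingers": 0.085}, {"tx": -0.173, "ty": -0.1975, "tz": 0.03, "turn": 16.4, "fingers": 0.085}, {"tx": -0.173, "ty": -0.1975, "tz": 0.05, "turn": 16.4, "fingers": 0.085}, {"tx": -0.173, "ty": -0.1975, "tz": 0.09, "turn": 16.4, "fingers": 0.085}, {"tx": -0.173, "ty": -0.1975, "tz": 0.125, "turn": 16.4, "fingers": 0.085}, {"tx": -0.173, "ty": -0.1975, "tz": 0.125, "turn": 16.4, "fingers": 0.085}, {"tx": -0.173, "ty": -0.1975, "tz": 0.125, "turn": 16.4, "fingers": 0.05}, {"tx": -0.173, "ty": -0.1975, "tz": 0.125, "turn": 16.4, "fingers": 0.05}, {"tx": -0.173, "ty": -0.1975, "tz": 0.125, "turn": 16.4, "fingers": 0.05}, {"tx": -0.173, "ty": -0.1975, "tz": 0.125, "turn": 16.4, "fingers": 0.05}, {"tx": -0.173, "ty": -0.1975, "tz": 0.125, "turn": 16.4, "fingers": 0.05}]}}

```text
time: 17.75
ee_pos: [0.4896, -0.2391, 0.0415]
tool_rot: [0.001, 0.677, 0.736, -0.001]
ft_force: [-6.0, 0.9, 10.7]
gripper_width: 0.591
gripper_force: 8.3
```

```bash
python3 - <<'E'
from h import *; from tgt import *
rep();delta(*cw(0,-58),160,111.27)
E
```

```text
car x -198.4 y -191.8 z 41.5 psi 94.8 F car x -5.3 y 3.0 z 10.7 w 0.591 t 17.75
tcp [ 489.6 -239.1   41.5] psi 94.84 | tx 0.1844 ty 0.1525 tz -0.1185 turn -16.43
```

```bash
python3 - <<'E'
from h import *; from tgt import *
c=shot('top');c2=shot('side');im=cv2.resize(c2['pixels'][100:220,270:430],None,fx=4,fy=4,interpolation=cv2.INTER_CUBIC);cv2.imwrite('pics/s3.png',im)
E
```

```text
(no output)
```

View pics/s3.png

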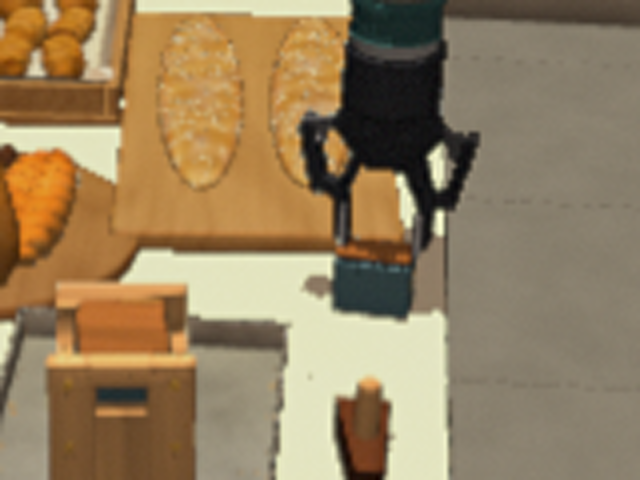

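The side crop shows the gripper at S (373,280), but its left finger overlaps the lid, so the grip looks wrong. I open, rise straight up and measure again.

Call:
{"api": "play_rows", "payload": {"deltas": [{"tx": 0.0, "ty": 0.0, "tz": 0.0, "turn": 0, "fingers": 0.085}, {"tx": 0.0, "ty": 0.0, "tz": 0.0, "turn": 0, "fingers": 0.085}, {"tx": 0.0, "ty": 0.0, "tz": 0.0, "turn": 0, "fingers": 0.085}, {"tx": 0.0, "ty": 0.0, "tz": 0.0, "turn": 0, "fingers": 0.085}, {"tx": 0.0, "ty": 0.0, "tz": -0.03, "turn": 0, "fingers": 0.085}, {"tx": 0.0, "ty": 0.0, "tz": -0.08, "turn": 0, "fingers": 0.085}, {"tx": 0.1, "ty": 0.0, "tz": -0.12, "turn": 0, "fingers": 0.085}, {"tx": 0.2, "ty": 0.0, "tz": -0.12, "turn": 0, "fingers": 0.085}, {"tx": 0.2, "ty": 0.0, "tz": -0.12, "turn": 0, "fingers": 0.085}, {"tx": 0.2, "ty": 0.0, "tz": -0.12, "turn": 0, "fingers": 0.085}, {"tx": 0.2, "ty": 0.0, "tz": -0.12, "turn": 0, "fingers": 0.085}]}}

```text
time: 18.95
ee_pos: [0.4715, -0.0341, 0.1585]
tool_rot: [-0.001, 0.674, 0.738, 0.001]
ft_force: [-0.0, -0.1, -1.0]
gripper_width: 0.997
gripper_force: 0.0
```

```bash
python3 - <<'E'
from h import *; from tgt import *
rep()
c=shot('top','t3.png');W=cloud(c);P=W.reshape(-1,3)
m=(P[:,2]>.045)&(P[:,2]<.066)&(P[:,0]>.42)&(P[:,0]<.56)&(P[:,1]<-.18)&(P[:,1]>-.3)
q=P[m];print(m.sum(),q.mean(0),q.std(0),cv2.minAreaRect((q[:,:2]*1e3).astype(np.float32)))
A=np.c_[q[:,:2],np.ones(len(q))];print('tilt',np.linalg.lstsq(A,q[:,2],rcond=None)[0])
cv2.imwrite('pics/t3c.png',cv2.resize(c['pixels'][150:300,330:490],None,fx=4,fy=4,interpolation=cv2.INTER_CUBIC))
E
```

```text
car x -140.9 y 5.8 z 158.5 psi 95.2 F car x -0.0 y -0.1 z -1.0 w 0.997 t 18.95
3 [ 0.46808386 -0.25281423  0.05633491] [0.00178963 0.00026138 0.00110767] ((468.07073974609375, -252.86685180664062), (4.415771484375, 0.30365169048309326), 7.059645175933838)
tilt [0.19813076 3.03973663 0.73208178]
```

View pics/t3c.png

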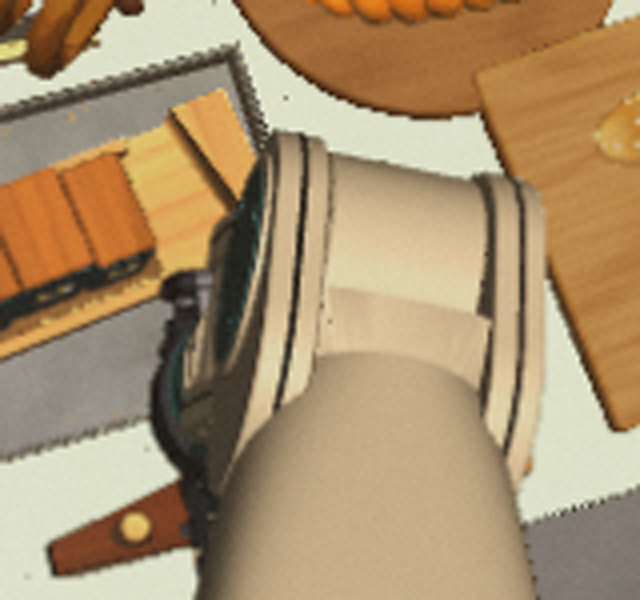

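The arm still covers S, so I swing further to the left at a safe height.

Call:
{"api": "play_rows", "payload": {"deltas": [{"tx": 0.0, "ty": -0.02, "tz": -0.05, "turn": 0, "fingers": 0.085}, {"tx": 0.05, "ty": -0.02, "tz": -0.07, "turn": 0, "fingers": 0.085}, {"tx": 0.1, "ty": -0.02, "tz": -0.07, "turn": 0, "fingers": 0.085}, {"tx": 0.15, "ty": -0.02, "tz": -0.07, "turn": 0, "fingers": 0.085}, {"tx": 0.15, "ty": -0.02, "tz": -0.07, "turn": 0, "fingers": 0.085}]}}

```text
time: 19.5
ee_pos: [0.4397, 0.1125, 0.2281]
tool_rot: [-0.0, 0.675, 0.738, 0.001]
ft_force: [0.1, -0.8, -0.1]
gripper_width: 0.994
gripper_force: 0.0
```

```bash
python3 - <<'E'
from h import *; from tgt import *
rep()
c=shot('top','t4.png');W=cloud(c);P=W.reshape(-1,3);np.save('t4.npy',W)
m=(P[:,2]>.03)&(P[:,2]<.066)&(P[:,0]>.42)&(P[:,0]<.56)&(P[:,1]<-.18)&(P[:,1]>-.3)
q=P[m];print(m.sum(),q.mean(0),q.std(0))
m=m&(P[:,2]>.05);q=P[m];print(m.sum(),q.mean(0),cv2.minAreaRect((q[:,:2]*1e3).astype(np.float32)))
A=np.c_[q[:,:2],np.ones(len(q))];print('tilt',np.linalg.lstsq(A,q[:,2],rcond=None)[0])
cv2.imwrite('pics/t4c.png',cv2.resize(c['pixels'][150:300,330:490],None,fx=4,fy=4,interpolation=cv2.INTER_CUBIC))
E
```

```text
car x -117.4 y 154.0 z 228.1 psi 95.1 F car x -0.2 y -0.7 z -0.1 w 0.994 t 19.5
397 [ 0.49092903 -0.23527058  0.05285305] [0.01733933 0.00941706 0.00713734]
305 [ 0.49203205 -0.2377256   0.05627918] ((492.61517333984375, -238.4698944091797), (58.676422119140625, 29.34990882873535), 5.283975601196289)
tilt [-0.0074016  -0.02022248  0.05511361]
```

View pics/t4c.png

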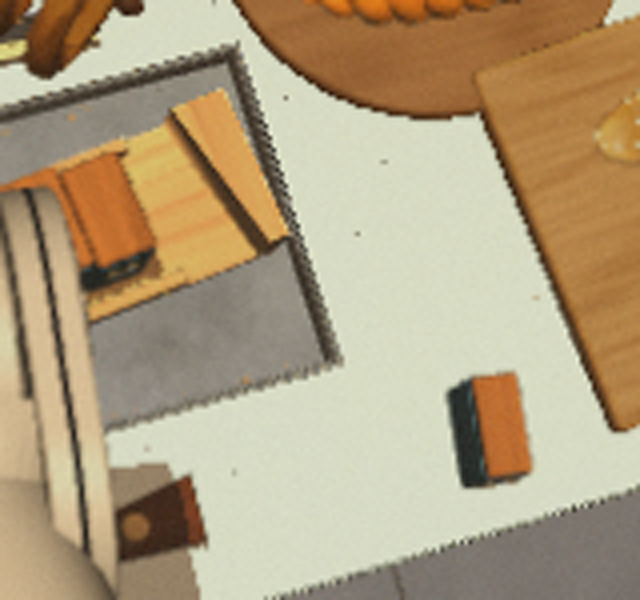

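S is still upright at the same place, (500,430) in the crop. The pads were probably riding on its lid, so I grip about 8 mm lower.

```bash
python3 -c "
from tgt import *
from h import r
print(r.tip_reach)
rep();delta(492.5,-238,34,95)"
```

```text
0.025
car x -117.7 y 152.6 z 227.8 psi 95.1 F car x 0.3 y 0.3 z -0.4 w 0.996 t 19.55
tcp [439.8 111.1 227.8] psi 95.08 | tx -0.3524 ty 0.0216 tz 0.1938 turn 0.08
```

Call:
{"api": "play_rows", "payload": {"deltas": [{"tx": -0.05, "ty": 0.003, "tz": 0.0, "turn": 0, "fingers": 0.085}, {"tx": -0.1, "ty": 0.006, "tz": 0.0, "turn": 0, "fingers": 0.085}, {"tx": -0.15, "ty": 0.01, "tz": 0.01, "turn": 0, "fingers": 0.085}, {"tx": -0.2, "ty": 0.013, "tz": 0.02, "turn": 0, "fingers": 0.085}, {"tx": -0.25, "ty": 0.016, "tz": 0.03, "turn": 0, "fingers": 0.085}, {"tx": -0.3, "ty": 0.02, "tz": 0.05, "turn": 0, "fingers": 0.085}, {"tx": -0.34, "ty": 0.0215, "tz": 0.07, "turn": 0, "fingers": 0.085}, {"tx": -0.352, "ty": 0.0215, "tz": 0.1, "turn": 0, "fingers": 0.085}, {"tx": -0.352, "ty": 0.0215, "tz": 0.12, "turn": 0, "fingers": 0.085}, {"tx": -0.352, "ty": 0.0215, "tz": 0.16, "turn": 0, "fingers": 0.085}, {"tx": -0.352, "ty": 0.0215, "tz": 0.194, "turn": 0, "fingers": 0.085}, {"tx": -0.352, "ty": 0.0215, "tz": 0.194, "turn": 0, "fingers": 0.085}, {"tx": -0.352, "ty": 0.0215, "tz": 0.194, "turn": 0, "fingers": 0.085}, {"tx": -0.352, "ty": 0.0215, "tz": 0.194, "turn": 0, "fingers": 0.055}, {"tx": -0.352, "ty": 0.0215, "tz": 0.194, "turn": 0, "fingers": 0.055}, {"tx": -0.352, "ty": 0.0215, "tz": 0.194, "turn": 0, "fingers": 0.055}, {"tx": -0.352, "ty": 0.0215, "tz": 0.194, "turn": 0, "fingers": 0.055}, {"tx": -0.352, "ty": 0.0215, "tz": 0.194, "turn": 0, "fingers": 0.055}]}}

```text
time: 21.35
ee_pos: [0.4928, -0.2413, 0.0366]
tool_rot: [0.003, 0.676, 0.736, -0.0]
ft_force: [-1.6, -0.7, 6.7]
gripper_width: 0.682
gripper_force: 42.3
```

```bash
python3 - <<'E'
from h import *; from tgt import *
rep();delta(*cw(0,-58),160,111.27)
c2=shot('side');im=cv2.resize(c2['pixels'][100:220,270:430],None,fx=4,fy=4,interpolation=cv2.INTER_CUBIC);cv2.imwrite('pics/s4.png',im)
E
```

```text
car x -196.2 y -195.0 z 36.6 psi 94.9 F car x -1.8 y -0.0 z 6.7 w 0.682 t 21.35
tcp [ 492.8 -241.3   36.6] psi 94.86 | tx 0.1868 ty 0.1495 tz -0.1234 turn -16.41
```

Call:
{"api": "play_rows", "payload": {"deltas": [{"tx": 0.0, "ty": 0.0, "tz": -0.02, "turn": 0, "fingers": 0.055}, {"tx": 0.0, "ty": 0.0, "tz": -0.06, "turn": 0, "fingers": 0.055}, {"tx": 0.02, "ty": 0.016, "tz": -0.1, "turn": -4, "fingers": 0.055}, {"tx": 0.05, "ty": 0.04, "tz": -0.123, "turn": -8, "fingers": 0.055}, {"tx": 0.085, "ty": 0.068, "tz": -0.123, "turn": -12, "fingers": 0.055}, {"tx": 0.12, "ty": 0.096, "tz": -0.123, "turn": -16.4, "fingers": 0.055}, {"tx": 0.155, "ty": 0.124, "tz": -0.123, "turn": -16.4, "fingers": 0.055}, {"tx": 0.175, "ty": 0.142, "tz": -0.123, "turn": -16.4, "fingers": 0.055}, {"tx": 0.185, "ty": 0.1495, "tz": -0.123, "turn": -16.4, "fingers": 0.055}, {"tx": 0.185, "ty": 0.1495, "tz": -0.123, "turn": -16.4, "fingers": 0.055}, {"tx": 0.185, "ty": 0.1495, "tz": -0.123, "turn": -16.4, "fingers": 0.055}, {"tx": 0.185, "ty": 0.1495, "tz": -0.123, "turn": -16.4, "fingers": 0.055}]}}

```text
time: 22.6
ee_pos: [0.6235, -0.0439, 0.1569]
tool_rot: [-0.0, 0.565, 0.825, -0.0]
ft_force: [-0.4, 0.2, -1.2]
gripper_width: 0.685
gripper_force: 43.2
```

```bash
python3 - <<'E'
from tgt import *
rep();delta(*cw(0,-60),68.6,111.27)
E
```

```text
car x -2.8 y -58.4 z 156.9 psi 111.2 F car x -0.3 y 0.3 z -1.2 w 0.685 t 22.6
tcp [623.5 -43.9 156.9] psi 111.17 | tx -0.0016 ty 0.0028 tz 0.0883 turn -0.10
```

Call:
{"api": "play_rows", "payload": {"deltas": [{"tx": -0.002, "ty": 0.002, "tz": 0.02, "turn": 0, "fingers": 0.055}, {"tx": -0.002, "ty": 0.002, "tz": 0.05, "turn": 0, "fingers": 0.055}, {"tx": -0.002, "ty": 0.002, "tz": 0.075, "turn": 0, "fingers": 0.055}, {"tx": -0.002, "ty": 0.002, "tz": 0.085, "turn": 0, "fingers": 0.055}, {"tx": -0.002, "ty": 0.002, "tz": 0.089, "turn": 0, "fingers": 0.055}, {"tx": 0.001, "ty": 0.002, "tz": 0.09, "turn": 0, "fingers": 0.055}, {"tx": 0.003, "ty": 0.002, "tz": 0.09, "turn": 0, "fingers": 0.055}, {"tx": 0.005, "ty": 0.002, "tz": 0.09, "turn": 0, "fingers": 0.055}, {"tx": 0.006, "ty": 0.002, "tz": 0.09, "turn": 0, "fingers": 0.055}, {"tx": 0.006, "ty": 0.002, "tz": 0.09, "turn": 0, "fingers": 0.055}]}}

```text
time: 23.6
ee_pos: [0.6258, -0.0394, 0.0682]
tool_rot: [0.003, 0.565, 0.825, -0.002]
ft_force: [0.9, -8.0, 1.2]
gripper_width: 0.68
gripper_force: 43.4
```

```bash
python3 - <<'E'
from tgt import *
rep()
E
```

```text
car x 1.0 y -55.1 z 68.2 psi 111.2 F car x -2.1 y -7.8 z 1.2 w 0.680 t 23.6
```

Call:
{"api": "play_rows", "payload": {"deltas": [{"tx": -0.001, "ty": 0.0, "tz": 0.0, "turn": 0, "fingers": 0.085}, {"tx": -0.003, "ty": 0.0, "tz": 0.0, "turn": 0, "fingers": 0.085}, {"tx": -0.003, "ty": 0.0, "tz": 0.0, "turn": 0, "fingers": 0.085}, {"tx": -0.003, "ty": 0.0, "tz": -0.02, "turn": 0, "fingers": 0.085}, {"tx": -0.003, "ty": 0.0, "tz": -0.06, "turn": 0, "fingers": 0.085}, {"tx": -0.003, "ty": 0.0, "tz": -0.1, "turn": 0, "fingers": 0.085}, {"tx": -0.003, "ty": 0.0, "tz": -0.1, "turn": 0, "fingers": 0.085}]}}

```text
time: 24.3
ee_pos: [0.6298, -0.0394, 0.1738]
tool_rot: [0.005, 0.564, 0.826, 0.003]
ft_force: [1.4, -0.2, -0.0]
gripper_width: 0.991
gripper_force: 0.0
```

```bash
python3 -c "
from tgt import *
rep();delta(435,-17,65,191.5)"
```

```text
car x 4.7 y -56.6 z 173.8 psi 111.3 F car x 1.2 y -0.7 z -0.0 w 0.991 t 24.3
tcp [629.8 -39.4 173.8] psi 111.28 | tx 0.0916 ty -0.1734 tz 0.1088 turn -80.22
```

Call:
{"api": "play_rows", "payload": {"deltas": [{"tx": 0.0, "ty": -0.04, "tz": 0.0, "turn": 0, "fingers": 0.06}, {"tx": 0.01, "ty": -0.08, "tz": 0.0, "turn": -8, "fingers": 0.06}, {"tx": 0.03, "ty": -0.12, "tz": 0.0, "turn": -16, "fingers": 0.06}, {"tx": 0.06, "ty": -0.15, "tz": 0.0, "turn": -24, "fingers": 0.06}, {"tx": 0.092, "ty": -0.173, "tz": 0.01, "turn": -32, "fingers": 0.06}, {"tx": 0.092, "ty": -0.173, "tz": 0.02, "turn": -40, "fingers": 0.06}, {"tx": 0.092, "ty": -0.173, "tz": 0.03, "turn": -48, "fingers": 0.06}, {"tx": 0.092, "ty": -0.173, "tz": 0.04, "turn": -56, "fingers": 0.06}, {"tx": 0.092, "ty": -0.173, "tz": 0.05, "turn": -64, "fingers": 0.06}, {"tx": 0.092, "ty": -0.173, "tz": 0.05, "turn": -72, "fingers": 0.06}, {"tx": 0.092, "ty": -0.173, "tz": 0.05, "turn": -80.2, "fingers": 0.06}, {"tx": 0.092, "ty": -0.173, "tz": 0.05, "turn": -80.2, "fingers": 0.06}, {"tx": 0.092, "ty": -0.173, "tz": 0.05, "turn": -80.2, "fingers": 0.06}]}}

```text
time: 25.6
ee_pos: [0.4303, -0.0159, 0.1166]
tool_rot: [-0.0, -0.098, 0.995, 0.0]
ft_force: [-0.1, 0.7, 0.1]
gripper_width: 0.706
gripper_force: 0.0
```

```bash
python3 -c "
from tgt import *
rep();delta(435,-17,65,191.5)"
```

```text
car x -172.7 y 37.7 z 116.6 psi -168.7 F car x 0.1 y 0.7 z 0.1 w 0.706 t 25.6
tcp [430.3 -15.9 116.6] psi -168.7 | tx -0.0044 ty -0.0020 tz 0.0516 turn -0.20
```

Call:
{"api": "play_rows", "payload": {"deltas": [{"tx": -0.0045, "ty": -0.002, "tz": 0.0, "turn": 0, "fingers": 0.06}, {"tx": -0.0045, "ty": -0.002, "tz": 0.025, "turn": 0, "fingers": 0.06}, {"tx": -0.0045, "ty": -0.002, "tz": 0.05, "turn": 0, "fingers": 0.06}, {"tx": -0.0045, "ty": -0.002, "tz": 0.05, "turn": 0, "fingers": 0.06}, {"tx": -0.0045, "ty": -0.002, "tz": 0.05, "turn": 0, "fingers": 0.005}, {"tx": -0.0045, "ty": -0.002, "tz": 0.05, "turn": 0, "fingers": 0.005}, {"tx": -0.0045, "ty": -0.002, "tz": 0.05, "turn": 0, "fingers": 0.005}, {"tx": -0.0045, "ty": -0.002, "tz": 0.05, "turn": 0, "fingers": 0.005}, {"tx": -0.0045, "ty": -0.002, "tz": 0.05, "turn": 0, "fingers": 0.005}, {"tx": -0.0045, "ty": -0.002, "tz": 0.05, "turn": 0, "fingers": 0.005}, {"tx": -0.0045, "ty": -0.002, "tz": 0.05, "turn": 0, "fingers": 0.005}], "newtons": 80}}

```text
time: 26.7
ee_pos: [0.4353, -0.0172, 0.0669]
tool_rot: [0.0, -0.1, 0.995, -0.0]
ft_force: [-0.3, 0.4, 0.6]
gripper_width: 0.059
gripper_force: 0.0
```

```bash
python3 -c "
from tgt import *
rep();print(cw(-112,-105));delta(*cw(-117,-106),125,111.27)"
```

```text
car x -168.5 y 34.6 z 66.9 psi -168.5 F car x -0.1 y 0.5 z 0.6 w 0.059 t 26.7
[ 538.61944622 -126.87703128]
tcp [435.3 -17.2  66.9] psi -168.54 | tx -0.0747 ty -0.1298 tz -0.0581 turn 80.19
```

The fingers closed without meeting the dowel. I look before doing anything else.

```bash
python3 - <<'E'
from h import *
c2=shot('side');im=cv2.resize(c2['pixels'][120:270,260:420],None,fx=4,fy=4,interpolation=cv2.INTER_CUBIC);cv2.imwrite('pics/s5.png',im)
E
```

```text
(no output)
```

View pics/s5.png

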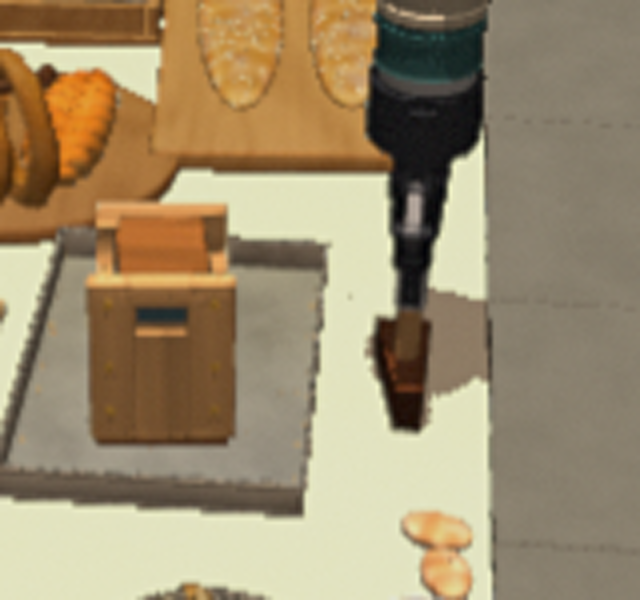

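```bash
python3 - <<'E'
from h import *
for n in('side','top'):
    c=shot(n);W=cloud(c);P=W.reshape(-1,3);I=c['pixels'].reshape(-1,3).astype(int)
    m=(abs(P[:,0]-.435)<.06)&(abs(P[:,1]+.017)<.07)&(P[:,2]>.03)
    for lo in np.arange(.03,.15,.01):
        k=m&(P[:,2]>=lo)&(P[:,2]<lo+.01)
        if k.sum(): print(n,round(lo,3),k.sum(),P[k][:,:2].min(0).round(3),P[k][:,:2].max(0).round(3),np.median(I[k],0))
E
```

```text
side 0.03 154 [ 0.414 -0.066] [0.469 0.029] [19.  33.5 60. ]
side 0.04 18 [ 0.429 -0.022] [ 0.447 -0.003] [36.  61.  87.5]
side 0.05 20 [ 0.428 -0.02 ] [ 0.442 -0.005] [36.  61.5 88. ]
side 0.06 20 [ 0.428 -0.016] [ 0.444 -0.008] [37.  63.  88.5]
side 0.07 15 [ 0.424 -0.015] [ 0.446 -0.004] [60. 71. 91.]
side 0.08 17 [ 0.424 -0.012] [0.444 0.002] [67. 69. 76.]
side 0.09 28 [ 0.423 -0.013] [0.444 0.006] [34.  35.5 38. ]
side 0.1 22 [ 0.426 -0.015] [0.443 0.003] [22.  20.5 22. ]
side 0.11 6 [ 0.425 -0.03 ] [0.439 0.001] [26.5 27.  29. ]
side 0.12 17 [ 0.417 -0.028] [0.44  0.023] [32. 32. 35.]
side 0.13 13 [ 0.417 -0.   ] [0.449 0.029] [24. 23. 24.]
side 0.14 36 [ 0.416 -0.027] [0.448 0.04 ] [22.5 23.  23.5]
top 0.03 58 [ 0.412 -0.009] [0.494 0.052] [37.5 53.5 82. ]
top 0.04 2 [0.417 0.01 ] [0.419 0.013] [31. 43. 63.]
top 0.12 2 [0.416 0.011] [0.416 0.012] [29.5 36.5 50.5]
top 0.13 5 [0.415 0.007] [0.419 0.016] [31. 38. 43.]
top 0.14 5 [0.412 0.012] [0.417 0.03 ] [34. 38. 42.]
```

The depth data shows the fingers end at about z = 80, on top of the dowel. No finger covers the dowel's sides, so the tips sit some 35 mm higher than assumed. I open and go down in small, force-checked steps.

Call:
{"api": "play_rows", "payload": {"deltas": [{"tx": 0, "ty": 0, "tz": 0, "turn": 0, "fingers": 0.06}, {"tx": 0, "ty": 0, "tz": 0, "turn": 0, "fingers": 0.06}, {"tx": 0, "ty": 0, "tz": 0, "turn": 0, "fingers": 0.06}, {"tx": 0, "ty": 0, "tz": 0, "turn": 0, "fingers": 0.06}, {"tx": 0, "ty": 0, "tz": 0, "turn": 0, "fingers": 0.06}, {"tx": 0, "ty": 0, "tz": 0.004, "turn": 0, "fingers": 0.06}, {"tx": 0, "ty": 0, "tz": 0.008, "turn": 0, "fingers": 0.06}, {"tx": 0, "ty": 0, "tz": 0.012, "turn": 0, "fingers": 0.06}, {"tx": 0, "ty": 0, "tz": 0.016, "turn": 0, "fingers": 0.06}]}}

```text
time: 27.75
ee_pos: [0.4558, -0.0229, 0.0689]
tool_rot: [0.018, -0.1, 0.995, -0.009]
ft_force: [-8.6, 5.1, 103.3]
gripper_width: 0.704
gripper_force: 42.8
```

```bash
python3 - <<'E'
from h import *; from tgt import *
rep()
c=shot('side');W=cloud(c);P=W.reshape(-1,3);I=c['pixels'].reshape(-1,3).astype(int)
m=(abs(P[:,0]-.435)<.04)&(abs(P[:,1]+.017)<.09)&(P[:,2]>.03)&((I.max(1)-I.min(1))<18)
for lo in np.arange(.03,.13,.01):
        k=m&(P[:,2]>=lo)&(P[:,2]<lo+.01)
        if k.sum(): print(round(lo,3),k.sum(),P[k][:,:2].min(0).round(3),P[k][:,:2].max(0).round(3),np.median(I[k],0))
E
```

```text
car x -151.5 y 22.0 z 68.9 psi -168.5 F car x -6.1 y 7.9 z 103.3 w 0.704 t 27.75
0.04 4 [ 0.439 -0.023] [0.462 0.023] [18.5 24.5 34.5]
0.05 1 [0.446 0.013] [0.446 0.013] [ 8. 14. 25.]
0.06 1 [0.444 0.012] [0.444 0.012] [14. 17. 31.]
0.08 4 [0.447 0.013] [0.455 0.022] [53.  59.5 67.5]
0.09 22 [0.439 0.012] [0.457 0.024] [40.  42.5 45.5]
0.1 25 [0.438 0.011] [0.457 0.025] [25. 26. 27.]
0.11 15 [0.438 0.019] [0.452 0.026] [20. 20. 21.]
0.12 3 [0.436 0.032] [0.45  0.038] [18. 16. 17.]
```

Call:
{"api": "play_rows", "payload": {"deltas": [{"tx": 0, "ty": 0, "tz": -0.02, "turn": 0, "fingers": 0.06}, {"tx": 0, "ty": 0, "tz": -0.05, "turn": 0, "fingers": 0.06}, {"tx": 0, "ty": 0, "tz": -0.08, "turn": 0, "fingers": 0.06}, {"tx": 0, "ty": 0, "tz": -0.08, "turn": 0, "fingers": 0.06}]}}

```text
time: 28.2
ee_pos: [0.4391, -0.0179, 0.1351]
tool_rot: [0.004, -0.1, 0.995, -0.001]
ft_force: [1.0, 0.4, -0.1]
gripper_width: 0.699
gripper_force: 0.0
```

```bash
python3 - <<'E'
from h import *; from tgt import *
rep();print(pose()[1])
c=shot('side');W=cloud(c);P=W.reshape(-1,3);I=c['pixels'].reshape(-1,3).astype(int);np.save('s6.npy',W);cv2.imwrite('pics/s6.png',c['pixels'])
m=(abs(P[:,0]-.435)<.05)&(abs(P[:,1]+.017)<.09)&(P[:,2]>.03)
for lo in np.arange(.03,.25,.01):
        k=m&(P[:,2]>=lo)&(P[:,2]<lo+.01)
        if k.sum(): print(round(lo,3),k.sum(),P[k][:,:2].min(0).round(3),P[k][:,:2].max(0).round(3),np.median(I[k],0))
cv2.imwrite('pics/s6c.png',cv2.resize(c['pixels'][60:220,310:440],None,fx=4.5,fy=3.75,interpolation=cv2.INTER_CUBIC))
E
```

```text
car x -165.2 y 32.6 z 135.1 psi -168.5 F car x 1.1 y 0.0 z -0.1 w 0.699 t 28.2
[439.11859868 -17.91678932 135.13728283]
0.03 148 [ 0.419 -0.066] [0.472 0.031] [23.  40.5 71.5]
0.04 24 [ 0.432 -0.021] [ 0.453 -0.006] [35.5 60.5 87.5]
0.05 21 [ 0.431 -0.019] [ 0.45  -0.006] [35. 61. 87.]
0.06 21 [ 0.431 -0.018] [ 0.449 -0.003] [35. 60. 87.]
0.07 25 [ 0.433 -0.027] [ 0.448 -0.004] [ 46.  74. 108.]
0.14 2 [0.429 0.016] [0.431 0.017] [144.  172.  171.5]
0.15 17 [0.422 0.016] [0.441 0.027] [101. 118. 120.]
0.16 39 [ 0.421 -0.054] [0.455 0.031] [24. 24. 26.]
0.17 30 [ 0.421 -0.047] [0.442 0.029] [28.5 28.  29. ]
0.18 17 [0.421 0.017] [0.442 0.029] [26. 27. 28.]
0.19 16 [0.416 0.019] [0.439 0.045] [21.5 21.5 22.5]
0.2 41 [ 0.415 -0.045] [0.44  0.047] [27. 26. 26.]
0.21 28 [ 0.415 -0.041] [0.449 0.05 ] [22.5 28.5 34. ]
0.22 47 [0.415 0.004] [0.45  0.052] [24. 25. 26.]
0.23 51 [ 0.414 -0.003] [0.452 0.055] [23. 22. 23.]
0.24 89 [ 0.414 -0.037] [0.459 0.053] [28. 28. 28.]
```

View pics/s6c.png

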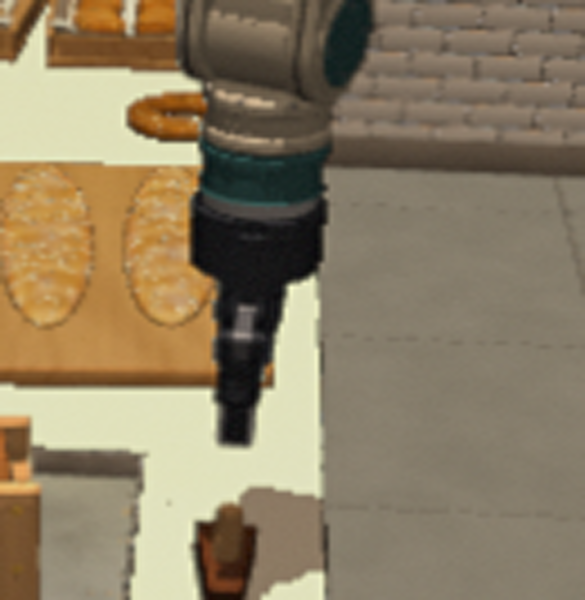

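The fingertips at about (235,445) in the crop really do end about 12 mm above the TCP, and the dowel stands upright at (230,520). I move aside and re-measure the wedge and the row from the top.

Call:
{"api": "play_rows", "payload": {"deltas": [{"tx": 0, "ty": 0.0, "tz": -0.04, "turn": 0, "fingers": 0.085}, {"tx": 0, "ty": 0.05, "tz": -0.06, "turn": 0, "fingers": 0.085}, {"tx": 0, "ty": 0.1, "tz": -0.06, "turn": 0, "fingers": 0.085}, {"tx": 0, "ty": 0.15, "tz": -0.06, "turn": 0, "fingers": 0.085}, {"tx": 0, "ty": 0.2, "tz": -0.06, "turn": 0, "fingers": 0.085}, {"tx": 0, "ty": 0.2, "tz": -0.06, "turn": 0, "fingers": 0.085}, {"tx": 0, "ty": 0.2, "tz": -0.06, "turn": 0, "fingers": 0.085}]}}

```text
time: 28.95
ee_pos: [0.3941, 0.1797, 0.1893]
tool_rot: [-0.001, -0.102, 0.995, -0.0]
ft_force: [0.2, -0.4, -0.2]
gripper_width: 1.0
gripper_force: 0.0
```

```bash
python3 - <<'E'
from h import *; from tgt import *
rep();print(pose()[1])
c=shot('top','t7.png');W=cloud(c);P=W.reshape(-1,3)*1000;I=c['pixels'].reshape(-1,3).astype(int)
roi=(abs(P[:,0]-440)<60)&(abs(P[:,1]+17)<70)
k=roi&(P[:,2]>65)&(P[:,2]<85);print('dowel',k.sum(),P[k].mean(0))
m=(roi&(I[:,2]-I[:,0]>25)&(I[:,2]<150)&(P[:,2]>28)&(P[:,2]<45)).reshape(480,640).astype(np.uint8)
kk,l,st,ce=cv2.connectedComponentsWithStats(m);i=1+st[1:,4].argmax();p=P.reshape(480,640,3)[l==i].astype(np.float32)
print(cv2.minAreaRect(p[:,:2]),'z',p[:,2].mean());print(np.round(cv2.approxPolyDP(cv2.convexHull(p[:,:2].copy()),5,True)[:,0],1).tolist())
d=P[:,:2]-C;x=d[:,0]*np.cos(Y)+d[:,1]*np.sin(Y);y=-d[:,0]*np.sin(Y)+d[:,1]*np.cos(Y)
for n,z,a,b in(('xl',136,30,98),('l',120,-15,60),('m',104,-50,12),('s',88,-85,-25)):
    k=(abs(P[:,2]-z)<4)&(abs(x)<45)&(y>a)&(y<b);q=np.c_[x[k],y[k]];print(n,k.sum(),np.percentile(q,[3,97],axis=0).round(1).tolist())
c=shot('side');W=cloud(c);Q=W.reshape(-1,3);np.save('s7.npy',W);cv2.imwrite('pics/s7.png',c['pixels'])
t=pose()[1]/1000;k=(abs(Q[:,0]-t[0])<.06)&(abs(Q[:,1]-t[1])<.08)&(Q[:,2]>.12)
h=np.histogram(Q[k][:,2]-t[2],bins=np.arange(-.05,.1,.01));print(h[0],h[1][0])
E
```

```text
car x -135.4 y 233.1 z 189.3 psi -168.3 F car x 0.0 y -0.5 z -0.2 w 1.000 t 28.95
[394.12503884 179.69999041 189.27762853]
dowel 52 [437.69224928 -16.34575386  76.92304736]Traceback (most recent call last):
  File "<stdin>", line 8, in <module>
cv2.error: OpenCV(4.12.0) /io/opencv/modules/imgproc/src/convhull.cpp:143: error: (-215:Assertion failed) total >= 0 && (depth == CV_32F || depth == CV_32S) in function 'convexHull'
```

```bash
python3 - <<'E'
from h import *; from tgt import *
c=shot('top');W=cloud(c);P=W.reshape(-1,3)*1000;I=c['pixels'].reshape(-1,3).astype(int)
roi=(abs(P[:,0]-440)<60)&(abs(P[:,1]+17)<70)
m=(roi&(I[:,2]-I[:,0]>25)&(I[:,2]<150)&(P[:,2]>28)&(P[:,2]<45)).reshape(480,640).astype(np.uint8)
kk,l,st,ce=cv2.connectedComponentsWithStats(m);i=1+st[1:,4].argmax();p=P.reshape(480,640,3)[l==i].astype(np.float32);p2=np.ascontiguousarray(p[:,:2])
print(cv2.minAreaRect(p2),'z',p[:,2].mean());print(np.round(cv2.approxPolyDP(cv2.convexHull(p2),5,True)[:,0],1).tolist())
d=P[:,:2]-C;x=d[:,0]*np.cos(Y)+d[:,1]*np.sin(Y);y=-d[:,0]*np.sin(Y)+d[:,1]*np.cos(Y)
for n,z,a,b in(('xl',136,30,98),('l',120,-15,60),('m',104,-50,12),('s',88,-85,-25)):
    k=(abs(P[:,2]-z)<4)&(abs(x)<45)&(y>a)&(y<b);q=np.c_[x[k],y[k]];print(n,k.sum(),np.percentile(q,[3,97],axis=0).round(1).tolist())
c=shot('side');W=cloud(c);Q=W.reshape(-1,3);np.save('s7.npy',W);cv2.imwrite('pics/s7.png',c['pixels'])
t=pose()[1]/1000
for nm,WW in(('side',Q),('top',P/1000)):
    k=(abs(WW[:,0]-t[0])<.07)&(abs(WW[:,1]-t[1])<.08)&(WW[:,2]>.12)
    h=np.histogram(WW[k][:,2]-t[2],bins=np.arange(-.05,.1,.01));print(nm,h[0])
E
```

```text
((442.2931823730469, -16.91632080078125), (39.096229553222656, 89.36408996582031), 10.067724227905273) z 36.645145
[[469.29998779296875, -57.0], [438.1000061035156, 23.100000381469727], [417.20001220703125, 23.899999618530273], [432.0, -62.599998474121094]]
xl 588 [[-30.2, 51.0], [25.7, 96.5]]
l 495 [[-27.3, 4.6], [28.4, 45.5]]
m 388 [[-28.5, -33.7], [27.6, -0.7]]
s 292 [[-28.0, -65.0], [27.8, -39.5]]
side [ 0  0  0  0  0  0  1 17 42 34 33  5 65 48 59]
top [ 0  0  0  0  0  0  0  0  0  0  0  0 26 13  6]
```

The row stands tight: XL spans y 51 to 96, L 5 to 45, M −34 to −1 and S −65 to −40. The wedge dowel is at (437.7, −16.3) with yaw about 100°. I try the grasp again from higher up with the gripper fully open, in checked steps.

```bash
python3 -c "
from tgt import *
rep();delta(437.7,-16.8,75,190)"
```

```text
car x -135.0 y 230.8 z 189.9 psi -168.6 F car x -0.4 y -0.1 z -1.1 w 0.997 t 29.1
tcp [395.3 177.7 189.9] psi -168.64 | tx -0.0032 ty -0.1990 tz 0.1149 turn 1.36
```

Call:
{"api": "play_rows", "payload": {"deltas": [{"tx": 0, "ty": -0.05, "tz": 0.0, "turn": 1.4, "fingers": 0.085}, {"tx": -0.001, "ty": -0.1, "tz": 0.0, "turn": 1.4, "fingers": 0.085}, {"tx": -0.002, "ty": -0.15, "tz": 0.0, "turn": 1.4, "fingers": 0.085}, {"tx": -0.003, "ty": -0.199, "tz": 0.0, "turn": 1.4, "fingers": 0.085}, {"tx": -0.003, "ty": -0.199, "tz": 0.03, "turn": 1.4, "fingers": 0.085}, {"tx": -0.003, "ty": -0.199, "tz": 0.07, "turn": 1.4, "fingers": 0.085}, {"tx": -0.003, "ty": -0.199, "tz": 0.1, "turn": 1.4, "fingers": 0.085}, {"tx": -0.003, "ty": -0.199, "tz": 0.115, "turn": 1.4, "fingers": 0.085}, {"tx": -0.003, "ty": -0.199, "tz": 0.115, "turn": 1.4, "fingers": 0.085}]}}

```text
time: 30.0
ee_pos: [0.4349, -0.0169, 0.0731]
tool_rot: [-0.003, -0.086, 0.996, 0.001]
ft_force: [-0.4, 1.2, 0.3]
gripper_width: 0.998
gripper_force: 0.0
```

```bash
python3 - <<'E'
from h import *; from tgt import *
rep();delta(437.7,-16.8,75,190)
c=shot('side');Q=cloud(c).reshape(-1,3)
I=c['pixels'].reshape(-1,3).astype(int)
for lo in np.arange(.04,.15,.01):
    k=(abs(Q[:,0]-.437)<.05)&(abs(Q[:,1]+.017)<.09)&(Q[:,2]>=lo)&(Q[:,2]<lo+.01)
    if k.sum(): print(round(lo,3),k.sum(),Q[k][:,:2].min(0).round(3),Q[k][:,:2].max(0).round(3),np.median(I[k],0))
cv2.imwrite('pics/s8.png',cv2.resize(c['pixels'][90:220,320:430],None,fx=5,fy=4.5,interpolation=cv2.INTER_CUBIC))
E
```

```text
car x -168.7 y 35.1 z 73.1 psi -170.2 F car x 0.1 y 1.3 z 0.3 w 0.998 t 30.0
tcp [434.9 -16.9  73.1] psi -170.15 | tx -0.0027 ty -0.0004 tz -0.0019 turn -0.15
0.04 20 [ 0.432 -0.02 ] [ 0.447 -0.006] [36. 61. 87.]
0.05 20 [ 0.431 -0.018] [ 0.449 -0.006] [33.5 59.5 85. ]
0.06 13 [ 0.431 -0.013] [ 0.448 -0.005] [39. 64. 88.]
0.09 10 [ 0.419 -0.058] [0.452 0.038] [59.5 69.  83. ]
0.1 25 [ 0.416 -0.058] [0.437 0.041] [48. 52. 56.]
0.11 30 [0.416 0.026] [0.438 0.043] [39.  41.  43.5]
0.12 28 [ 0.416 -0.057] [0.438 0.043] [28.5 27.5 29. ]
0.13 3 [0.421 0.039] [0.428 0.04 ] [20. 17. 20.]
0.14 33 [0.411 0.027] [0.436 0.061] [43. 50. 49.]
```

View pics/s8.png

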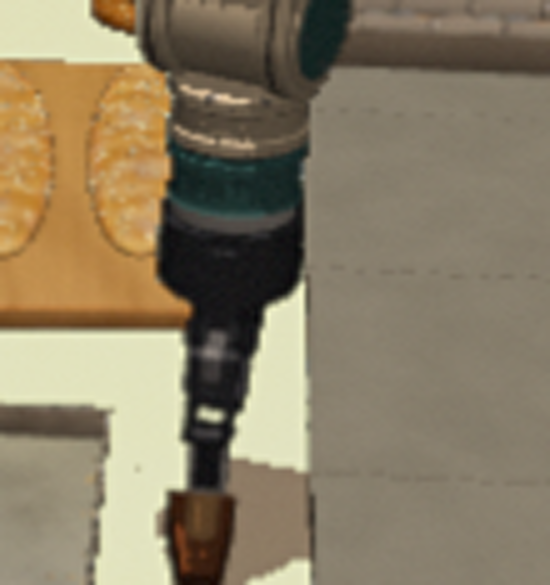

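The near fingertip, at about (210,490) in the crop, ends just above dowel-top level (z ≈ 0.093 with the TCP at 0.073). The gripper is centred on the dowel, so I step down.

Call:
{"api": "play_rows", "payload": {"deltas": [{"tx": -0.003, "ty": 0, "tz": 0.003, "turn": 0, "fingers": 0.085}, {"tx": -0.003, "ty": 0, "tz": 0.006, "turn": 0, "fingers": 0.085}, {"tx": -0.003, "ty": 0, "tz": 0.009, "turn": 0, "fingers": 0.085}, {"tx": -0.003, "ty": 0, "tz": 0.009, "turn": 0, "fingers": 0.085}]}}

```text
time: 30.45
ee_pos: [0.4412, -0.0151, 0.067]
tool_rot: [0.0, -0.088, 0.996, -0.0]
ft_force: [-0.5, 0.2, 0.1]
gripper_width: 0.995
gripper_force: 0.0
```

Call:
{"api": "play_rows", "payload": {"deltas": [{"tx": 0, "ty": 0, "tz": 0.003, "turn": 0, "fingers": 0.085}, {"tx": 0, "ty": 0, "tz": 0.006, "turn": 0, "fingers": 0.085}, {"tx": 0, "ty": 0, "tz": 0.006, "turn": 0, "fingers": 0.085}]}}

```text
time: 30.75
ee_pos: [0.4405, -0.0149, 0.0604]
tool_rot: [-0.0, -0.088, 0.996, 0.0]
ft_force: [-0.8, -0.1, 0.1]
gripper_width: 0.995
gripper_force: 0.0
```

Call:
{"api": "play_rows", "payload": {"deltas": [{"tx": 0.001, "ty": 0, "tz": 0.003, "turn": 0, "fingers": 0.085}, {"tx": 0.002, "ty": 0, "tz": 0.006, "turn": 0, "fingers": 0.085}, {"tx": 0.002, "ty": 0, "tz": 0.008, "turn": 0, "fingers": 0.085}, {"tx": 0.002, "ty": 0, "tz": 0.008, "turn": 0, "fingers": 0.085}]}}

```text
time: 31.15
ee_pos: [0.4386, -0.0154, 0.0524]
tool_rot: [-0.0, -0.088, 0.996, 0.0]
ft_force: [0.3, -0.0, -0.1]
gripper_width: 0.992
gripper_force: 0.0
```

Call:
{"api": "play_rows", "payload": {"deltas": [{"tx": 0, "ty": 0, "tz": 0.003, "turn": 0, "fingers": 0.085}, {"tx": 0, "ty": 0, "tz": 0.006, "turn": 0, "fingers": 0.085}, {"tx": 0, "ty": 0, "tz": 0.006, "turn": 0, "fingers": 0.085}]}}

```text
time: 31.45
ee_pos: [0.4386, -0.0154, 0.0464]
tool_rot: [-0.0, -0.088, 0.996, 0.0]
ft_force: [0.3, -0.2, -0.5]
gripper_width: 0.996
gripper_force: 0.0
```

```bash
python3 - <<'E'
from h import *; from tgt import *
rep();delta(437.7,-16.8,44,190)
c=shot('side');Q=cloud(c).reshape(-1,3)
I=c['pixels'].reshape(-1,3).astype(int)
for lo in np.arange(.04,.15,.01):
    k=(abs(Q[:,0]-.437)<.05)&(abs(Q[:,1]+.017)<.09)&(Q[:,2]>=lo)&(Q[:,2]<lo+.01)
    if k.sum(): print(round(lo,3),k.sum(),Q[k][:,:2].min(0).round(3),Q[k][:,:2].max(0).round(3),np.median(I[k],0))
E
```

```text
car x -164.7 y 35.2 z 46.4 psi -169.9 F car x 0.2 y -0.3 z -0.5 w 0.996 t 31.45
tcp [438.6 -15.4  46.4] psi -169.94 | tx 0.0012 ty -0.0012 tz 0.0024 turn 0.06
0.06 1 [ 0.438 -0.057] [ 0.438 -0.057] [141. 171. 171.]
0.07 21 [ 0.421 -0.057] [0.44  0.044] [50. 59. 70.]
0.08 30 [0.419 0.03 ] [0.441 0.045] [31.5 33.5 36. ]
0.09 33 [ 0.418 -0.058] [0.442 0.043] [31. 30. 32.]
0.1 5 [0.424 0.039] [0.435 0.042] [20. 20. 19.]
0.11 19 [0.414 0.029] [0.439 0.061] [31. 35. 38.]
0.12 44 [0.413 0.013] [0.439 0.065] [41.  44.5 47. ]
0.13 36 [0.415 0.   ] [0.45  0.062] [53.5 57.5 57. ]
0.14 50 [ 0.414 -0.032] [0.448 0.061] [36. 37. 38.]
```

Call:
{"api": "play_rows", "payload": {"deltas": [{"tx": 0.001, "ty": -0.001, "tz": 0.003, "turn": 0, "fingers": 0.085}, {"tx": 0.001, "ty": -0.001, "tz": 0.006, "turn": 0, "fingers": 0.085}, {"tx": 0.001, "ty": -0.001, "tz": 0.006, "turn": 0, "fingers": 0.04}, {"tx": 0.001, "ty": -0.001, "tz": 0.006, "turn": 0, "fingers": 0.04}, {"tx": 0.001, "ty": -0.001, "tz": 0.006, "turn": 0, "fingers": 0.03}, {"tx": 0.001, "ty": -0.001, "tz": 0.006, "turn": 0, "fingers": 0.03}, {"tx": 0.001, "ty": -0.001, "tz": 0.006, "turn": 0, "fingers": 0.03}], "newtons": 80}}

```text
time: 32.2
ee_pos: [0.4383, -0.0166, 0.0409]
tool_rot: [0.0, -0.088, 0.996, -0.0]
ft_force: [-0.1, 0.1, -0.1]
gripper_width: 0.351
gripper_force: 0.0
```

Call:
{"api": "play_rows", "payload": {"deltas": [{"tx": 0, "ty": 0, "tz": 0, "turn": 0, "fingers": 0.01}, {"tx": 0, "ty": 0, "tz": 0, "turn": 0, "fingers": 0.01}, {"tx": 0, "ty": 0, "tz": 0, "turn": 0, "fingers": 0.01}, {"tx": 0, "ty": 0, "tz": 0, "turn": 0, "fingers": 0.01}, {"tx": 0, "ty": 0, "tz": 0, "turn": 0, "fingers": 0.01}]}}

```text
time: 32.7
ee_pos: [0.4386, -0.0168, 0.0411]
tool_rot: [0.0, -0.088, 0.996, -0.0]
ft_force: [-0.8, -0.3, 4.6]
gripper_width: 0.177
gripper_force: 78.4
```

The dowel is now gripped (15 mm reading, 78 N). I lift, turn and bring the wedge in front of the bay.

```bash
python3 -c "
from tgt import *
rep();delta(*cw(-110,-101),110,111.27)"
```

```text
car x -165.3 y 33.9 z 41.1 psi -169.9 F car x -0.8 y -0.0 z 4.6 w 0.177 t 32.7
tcp [438.6 -16.8  41.1] psi -169.95 | tx -0.0805 ty -0.1216 tz -0.0689 turn 78.78
```

Call:
{"api": "play_rows", "payload": {"deltas": [{"tx": 0, "ty": 0, "tz": -0.02, "turn": 0, "fingers": 0.01}, {"tx": 0, "ty": 0, "tz": -0.05, "turn": 0, "fingers": 0.01}, {"tx": -0.01, "ty": -0.015, "tz": -0.069, "turn": 8, "fingers": 0.01}, {"tx": -0.02, "ty": -0.03, "tz": -0.069, "turn": 16, "fingers": 0.01}, {"tx": -0.03, "ty": -0.045, "tz": -0.069, "turn": 24, "fingers": 0.01}, {"tx": -0.04, "ty": -0.06, "tz": -0.069, "turn": 32, "fingers": 0.01}, {"tx": -0.05, "ty": -0.075, "tz": -0.069, "turn": 40, "fingers": 0.01}, {"tx": -0.06, "ty": -0.09, "tz": -0.069, "turn": 48, "fingers": 0.01}, {"tx": -0.07, "ty": -0.105, "tz": -0.069, "turn": 56, "fingers": 0.01}, {"tx": -0.08, "ty": -0.121, "tz": -0.069, "turn": 64, "fingers": 0.01}, {"tx": -0.0805, "ty": -0.1215, "tz": -0.069, "turn": 72, "fingers": 0.01}, {"tx": -0.0805, "ty": -0.1215, "tz": -0.069, "turn": 78.8, "fingers": 0.01}, {"tx": -0.0805, "ty": -0.1215, "tz": -0.069, "turn": 78.8, "fingers": 0.01}, {"tx": -0.0805, "ty": -0.1215, "tz": -0.069, "turn": 78.8, "fingers": 0.01}, {"tx": -0.0805, "ty": -0.1215, "tz": -0.069, "turn": 78.8, "fingers": 0.01}]}}

```text
time: 34.2
ee_pos: [0.5383, -0.1219, 0.1094]
tool_rot: [-0.0, 0.564, 0.826, -0.0]
ft_force: [0.3, 0.3, -0.5]
gripper_width: 0.178
gripper_force: 78.4
```

```bash
python3 - <<'E'
from h import *; from tgt import *
rep();delta(*cw(-72,-93),76,111.27)
c=shot('top','t9.png');P=cloud(c).reshape(-1,3)*1000;I=c['pixels'].reshape(-1,3).astype(int)
d=P[:,:2]-C;x=d[:,0]*np.cos(Y)+d[:,1]*np.sin(Y);y=-d[:,0]*np.sin(Y)+d[:,1]*np.cos(Y)
k=(x>-180)&(x<-40)&(y>-150)&(y<-50)&(P[:,2]>85)&(P[:,2]<115)&(I[:,2]-I[:,0]>20)
q=np.c_[x,y][k].astype(np.float32);print(k.sum(),P[k][:,2].mean());
if k.sum()>20: print(cv2.minAreaRect(q),np.round(cv2.approxPolyDP(cv2.convexHull(q),4,True)[:,0]).tolist())
c=shot('side');P=cloud(c).reshape(-1,3)*1000;I=c['pixels'].reshape(-1,3).astype(int)
d=P[:,:2]-C;x=d[:,0]*np.cos(Y)+d[:,1]*np.sin(Y);y=-d[:,0]*np.sin(Y)+d[:,1]*np.cos(Y)
k=(x>-180)&(x<-40)&(y>-150)&(y<-50)&(P[:,2]>55)&(P[:,2]<115)&(I[:,2]-I[:,0]>20)&(I[:,2]<120)
q=np.c_[x,y,P[:,2]][k];print(k.sum(),np.percentile(q,[2,98],axis=0).round(1) if k.sum() else '')
E
```

```text
car x -110.5 y -100.3 z 109.4 psi 111.4 F car x 0.4 y 0.1 z -0.5 w 0.178 t 34.2
tcp [ 538.3 -121.9  109.4] psi 111.36 | tx 0.0072 ty 0.0385 tz 0.0334 turn 0.09
320 103.30781669299373
((-112.1033706665039, -95.40946960449219), (91.79305267333984, 28.05139923095703), 2.68396258354187) [[-66.0, -89.0], [-155.0, -83.0], [-157.0, -112.0], [-66.0, -103.0]]
456 [[-151.8 -113.8   68.5]
 [ -67.9  -79.8  110.4]]
```

```bash
python3 - <<'E'
from h import *; from tgt import *
c=shot('side');P=cloud(c).reshape(-1,3)*1000;I=c['pixels'].reshape(-1,3).astype(int)
d=P[:,:2]-C;x=d[:,0]*np.cos(Y)+d[:,1]*np.sin(Y);y=-d[:,0]*np.sin(Y)+d[:,1]*np.cos(Y)
k=(x>-180)&(x<-40)&(y>-150)&(y<-50)&(P[:,2]>72)&(P[:,2]<100)&(I[:,2]-I[:,0]>15)&(I[:,2]<120)
xs,ys=x[k],y[k];print(k.sum())
for _ in range(5):
    f=np.polyfit(xs,ys,1);e=abs(ys-np.polyval(f,xs));xs,ys=xs[e<3],ys[e<3]
print(f,np.degrees(np.arctan(f[0])),np.polyval(f,-110),len(xs),P[k][:,2].min(),xs.min(),xs.max())
E
```

```text
263
[-1.67076835e-02 -8.76714757e+01] -0.9571906926416849 -85.8336305325916 161 72.06653825083798 -152.5057478000427 -67.60198453442241
```

The wedge is held level, with its straight side only 1° off. Its origin is at about (−110, −101), as planned. I bring it into the bay above the floor, then lower it.

Call:
{"api": "play_rows", "payload": {"deltas": [{"tx": 0, "ty": 0, "tz": 0.015, "turn": -1, "fingers": 0.01}, {"tx": 0, "ty": 0, "tz": 0.032, "turn": -1, "fingers": 0.01}, {"tx": 0.003, "ty": 0.015, "tz": 0.032, "turn": -1, "fingers": 0.01}, {"tx": 0.006, "ty": 0.03, "tz": 0.032, "turn": -1, "fingers": 0.01}, {"tx": 0.0075, "ty": 0.038, "tz": 0.032, "turn": -1, "fingers": 0.01}, {"tx": 0.0075, "ty": 0.038, "tz": 0.032, "turn": -1, "fingers": 0.01}, {"tx": 0.0075, "ty": 0.038, "tz": 0.034, "turn": -1, "fingers": 0.01}, {"tx": 0.0075, "ty": 0.038, "tz": 0.036, "turn": -1, "fingers": 0.01}, {"tx": 0.0075, "ty": 0.038, "tz": 0.036, "turn": -1, "fingers": 0.01}]}}

```text
time: 35.25
ee_pos: [0.5707, -0.1015, 0.0735]
tool_rot: [-0.0, 0.557, 0.83, -0.0]
ft_force: [-1.5, -0.3, -1.8]
gripper_width: 0.179
gripper_force: 78.5
```

```bash
python3 - <<'E'
from tgt import *
rep()
E
```

```text
car x -72.9 y -92.9 z 73.5 psi 112.2 F car x -1.5 y 0.3 z -1.8 w 0.179 t 35.25
```

Call:
{"api": "play_rows", "payload": {"deltas": [{"tx": 0.0017, "ty": 0.008, "tz": 0.0, "turn": 0, "fingers": 0.01}, {"tx": 0.0033, "ty": 0.016, "tz": 0.0, "turn": 0, "fingers": 0.01}, {"tx": 0.005, "ty": 0.024, "tz": 0.001, "turn": 0, "fingers": 0.01}, {"tx": 0.0066, "ty": 0.032, "tz": 0.001, "turn": 0, "fingers": 0.01}, {"tx": 0.0082, "ty": 0.04, "tz": 0.001, "turn": 0, "fingers": 0.01}, {"tx": 0.0082, "ty": 0.04, "tz": 0.001, "turn": 0, "fingers": 0.01}, {"tx": 0.0082, "ty": 0.04, "tz": 0.001, "turn": 0, "fingers": 0.01}]}}

```text
time: 35.95
ee_pos: [0.6054, -0.0785, 0.0727]
tool_rot: [-0.0, 0.557, 0.83, -0.0]
ft_force: [-0.1, -1.0, -0.2]
gripper_width: 0.175
gripper_force: 78.5
```

```bash
python3 - <<'E'
from tgt import *
rep()
E
```

```text
car x -32.2 y -84.1 z 72.7 psi 112.3 F car x -0.5 y -0.9 z -0.2 w 0.175 t 35.95
```

Call:
{"api": "play_rows", "payload": {"deltas": [{"tx": 0.0, "ty": 0.004, "tz": 0.0005, "turn": 0, "fingers": 0.01}, {"tx": 0.0, "ty": 0.008, "tz": 0.0005, "turn": 0, "fingers": 0.01}, {"tx": 0.0, "ty": 0.011, "tz": 0.0005, "turn": 0, "fingers": 0.01}, {"tx": 0.0, "ty": 0.011, "tz": 0.0005, "turn": 0, "fingers": 0.01}]}}

```text
time: 36.35
ee_pos: [0.6144, -0.075, 0.0727]
tool_rot: [-0.001, 0.557, 0.83, -0.001]
ft_force: [-5.3, -2.6, 4.3]
gripper_width: 0.178
gripper_force: 79.1
```

```bash
python3 - <<'E'
from tgt import *
rep()
E
```

```text
car x -22.6 y -84.1 z 72.7 psi 112.2 F car x -5.8 y -0.5 z 4.3 w 0.178 t 36.35
```

Call:
{"api": "play_rows", "payload": {"deltas": [{"tx": 0.0005, "ty": 0.002, "tz": 0.0, "turn": 0, "fingers": 0.01}, {"tx": 0.001, "ty": 0.004, "tz": 0.0, "turn": 0, "fingers": 0.01}, {"tx": 0.001, "ty": 0.005, "tz": 0.0, "turn": 0, "fingers": 0.01}, {"tx": 0.001, "ty": 0.005, "tz": 0.0, "turn": 0, "fingers": 0.01}]}}

```text
time: 36.75
ee_pos: [0.6186, -0.0721, 0.0726]
tool_rot: [-0.001, 0.557, 0.83, -0.001]
ft_force: [-6.3, -0.9, 6.5]
gripper_width: 0.176
gripper_force: 79.4
```

```bash
python3 - <<'E'
from tgt import *
rep()
E
```

```text
car x -17.6 y -83.0 z 72.6 psi 112.2 F car x -6.2 y 1.4 z 6.5 w 0.176 t 36.75
```

Call:
{"api": "play_rows", "payload": {"deltas": [{"tx": 0.0005, "ty": 0.002, "tz": 0.0, "turn": 0, "fingers": 0.01}, {"tx": 0.001, "ty": 0.004, "tz": 0.0, "turn": 0, "fingers": 0.01}, {"tx": 0.001, "ty": 0.006, "tz": 0.0, "turn": 0, "fingers": 0.01}, {"tx": 0.001, "ty": 0.006, "tz": 0.0, "turn": 0, "fingers": 0.01}]}}

```text
time: 37.15
ee_pos: [0.6225, -0.0695, 0.0728]
tool_rot: [-0.001, 0.558, 0.83, -0.003]
ft_force: [-9.5, -3.3, 10.1]
gripper_width: 0.178
gripper_force: 79.8
```

```bash
python3 - <<'E'
from tgt import *
rep()
E
```

```text
car x -13.0 y -82.0 z 72.8 psi 112.2 F car x -10.0 y 0.4 z 10.1 w 0.178 t 37.15
```

Call:
{"api": "play_rows", "payload": {"deltas": [{"tx": 0.0002, "ty": 0.002, "tz": 0.0, "turn": 0, "fingers": 0.01}, {"tx": 0.0005, "ty": 0.004, "tz": 0.0, "turn": 0, "fingers": 0.01}, {"tx": 0.0005, "ty": 0.004, "tz": 0.0, "turn": 0, "fingers": 0.01}]}}

```text
time: 37.45
ee_pos: [0.6236, -0.0689, 0.0731]
tool_rot: [-0.002, 0.558, 0.83, -0.005]
ft_force: [-14.4, -5.6, 15.9]
gripper_width: 0.179
gripper_force: 80.5
```

```bash
python3 - <<'E'
from tgt import *
rep()
E
```

```text
car x -11.8 y -81.8 z 73.1 psi 112.2 F car x -15.5 y -0.0 z 15.9 w 0.179 t 37.45
```

Call:
{"api": "play_rows", "payload": {"deltas": [{"tx": 0.0, "ty": 0.002, "tz": -0.001, "turn": 0, "fingers": 0.01}, {"tx": 0.0, "ty": 0.004, "tz": -0.001, "turn": 0, "fingers": 0.01}, {"tx": 0.0, "ty": 0.005, "tz": -0.001, "turn": 0, "fingers": 0.01}, {"tx": 0.0, "ty": 0.005, "tz": -0.001, "turn": 0, "fingers": 0.01}]}}

```text
time: 37.85
ee_pos: [0.6241, -0.0684, 0.0733]
tool_rot: [-0.005, 0.558, 0.83, -0.009]
ft_force: [-22.5, -11.1, 18.6]
gripper_width: 0.182
gripper_force: 81.0
```

```bash
python3 - <<'E'
from h import *; from tgt import *
rep()
E
```

```text
car x -11.1 y -81.5 z 73.3 psi 112.1 F car x -25.0 y -2.2 z 18.6 w 0.182 t 37.85
```

Call:
{"api": "play_rows", "payload": {"deltas": [{"tx": 0.0, "ty": -0.004, "tz": -0.002, "turn": 0, "fingers": 0.01}, {"tx": 0.0, "ty": -0.006, "tz": -0.003, "turn": 0, "fingers": 0.01}, {"tx": 0.0, "ty": -0.006, "tz": -0.003, "turn": 0, "fingers": 0.01}]}}

```text
time: 38.15
ee_pos: [0.624, -0.0684, 0.0739]
tool_rot: [-0.002, 0.558, 0.83, -0.003]
ft_force: [-5.1, -5.6, -2.3]
gripper_width: 0.176
gripper_force: 78.7
```

```bash
python3 - <<'E'
from h import *; from tgt import *
rep()
E
```

```text
car x -11.2 y -81.5 z 73.9 psi 112.2 F car x -6.8 y -3.4 z -2.3 w 0.176 t 38.15
```

Call:
{"api": "play_rows", "payload": {"deltas": [{"tx": -0.001, "ty": 0.0, "tz": 0.001, "turn": 0, "fingers": 0.025}, {"tx": -0.001, "ty": 0.0, "tz": 0.001, "turn": 0, "fingers": 0.05}, {"tx": -0.001, "ty": 0.0, "tz": 0.001, "turn": 0, "fingers": 0.05}, {"tx": -0.001, "ty": 0.0, "tz": 0.001, "turn": 0, "fingers": 0.05}, {"tx": -0.001, "ty": 0.0, "tz": -0.02, "turn": 0, "fingers": 0.05}, {"tx": -0.001, "ty": 0.0, "tz": -0.06, "turn": 0, "fingers": 0.05}, {"tx": -0.001, "ty": 0.0, "tz": -0.11, "turn": 0, "fingers": 0.05}, {"tx": -0.05, "ty": -0.03, "tz": -0.13, "turn": 0, "fingers": 0.05}, {"tx": -0.09, "ty": -0.06, "tz": -0.13, "turn": 0, "fingers": 0.05}, {"tx": -0.12, "ty": -0.1, "tz": -0.13, "turn": 0, "fingers": 0.05}, {"tx": -0.16, "ty": -0.12, "tz": -0.13, "turn": 0, "fingers": 0.05}, {"tx": -0.2, "ty": -0.14, "tz": -0.13, "turn": 0, "fingers": 0.05}, {"tx": -0.24, "ty": -0.15, "tz": -0.13, "turn": 0, "fingers": 0.05}, {"tx": -0.24, "ty": -0.15, "tz": -0.13, "turn": 0, "fingers": 0.05}, {"tx": -0.24, "ty": -0.15, "tz": -0.13, "turn": 0, "fingers": 0.05}]}}

```text
time: 39.65
ee_pos: [0.5797, -0.3466, 0.2062]
tool_rot: [0.0, 0.558, 0.83, 0.0]
ft_force: [0.7, -0.2, -1.1]
gripper_width: 0.587
gripper_force: 0.0
```

```bash
python3 - <<'E'
from h import *; from tgt import *
rep()
c=shot('top','t10.png');cv2.imwrite('pics/t10c.png',cv2.resize(c['pixels'][150:280,250:430],None,fx=4.4,fy=4.4,interpolation=cv2.INTER_CUBIC))
P=cloud(c).reshape(-1,3)*1000
d=P[:,:2]-C;x=d[:,0]*np.cos(Y)+d[:,1]*np.sin(Y);y=-d[:,0]*np.sin(Y)+d[:,1]*np.cos(Y)
for n,z,a,b in(('xl',136,30,98),('l',120,-15,60),('m',104,-50,12),('s',88,-85,-25),('dowel',109,-110,-60)):
    k=(abs(P[:,2]-z)<4)&(abs(x)<45)&(y>a)&(y<b);q=np.c_[x[k],y[k]];print(n,k.sum(),np.percentile(q,[3,97],axis=0).round(1).tolist(),q.mean(0).round(1))
E
```

```text
car x -153.4 y -324.7 z 206.2 psi 112.2 F car x 0.6 y -0.4 z -1.1 w 0.587 t 39.65
xl 592 [[-29.8, 50.7], [25.8, 96.6]] [-2.2 73.7]
l 509 [[-27.0, 4.9], [28.6, 45.9]] [ 0.6 25.5]
m 383 [[-28.4, -33.8], [27.9, -0.6]] [ -0.6 -17.1]
s 294 [[-28.0, -66.0], [28.7, -38.9]] [ -0.2 -51.7]
dowel 41 [[-19.4, -87.9], [-5.1, -73.6]] [-12.2 -80.1]
```

View pics/t10c.png

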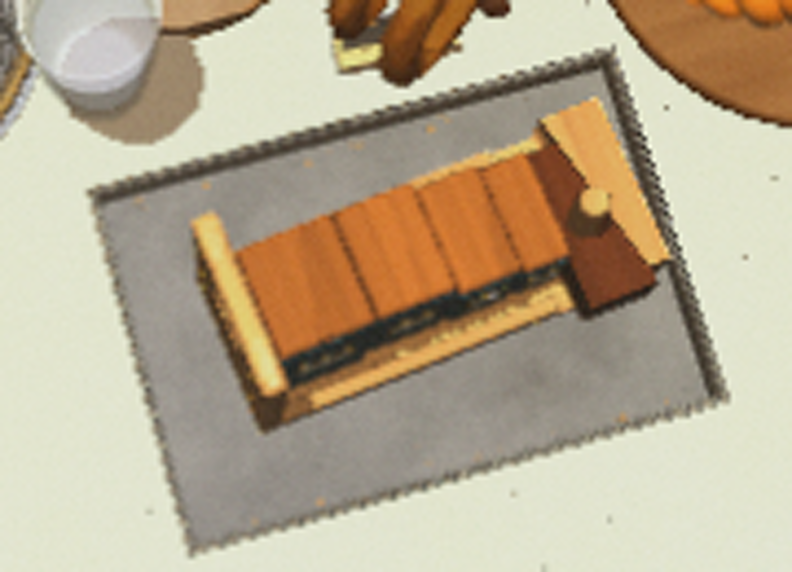

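The four canisters stand in order in the carrier, from (305,290) down to (525,215), with no visible gaps and their labels to the front. The wedge is seated against the slanted block, its dowel at (595,205), which measures carrier x = −12. I hand the job in.

```bash
python3 -c "
from h import workorder
print(workorder.finish_job())"
```

```text
the job is handed in; nothing more can be done
None
```

The canisters are packed in size order, the wedge is driven tight at its seat with about 25 N, and the job is handed in at about 40 s; the first wedge grasp missed and pressed down with 103 N at the wrist (limit 120 N), and I couldn't tell what it pressed on, so the 40 N body-contact limit may have been broken then.

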